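# Cap the stain vials and put them back on the model shelf

## Robot

A 7-joint arm with a two-finger parallel gripper is mounted at the origin on the work surface. World frame = base frame: x ahead of the robot, y to its left, z up, the work surface at z = 0. Lengths are in m, angles in rad, forces in N, time in s.
With the tool pointing down it reaches from about 0.425 to 0.875 m from the base axis. Payload 4.7 kg.
Tool frame: the origin (TCP) lies between the finger pads; the fingertips stand 11 mm ahead of it and the grasp point (between the pads) lies 8 mm behind it; z points along the fingers, y is the line along which they close (so a half turn about z gives the same grasp; the last joint's range is limited). The gripper opens to 87 mm and grips with 3 to 60 N. Pads are 19 mm wide; open, the fingers measure 117 mm over their backs; the gripper's body (75 mm by 190 mm) begins 51 mm behind the grasp point.
Start: joints at [-1.089, 0.321, -0.07, 1.45, 0.023, 1.371, -0.057], TCP at [0.293, 0.58, 0.234] pointing down, gripper open.
Joint ranges: [-2.86, 2.86], [-0.3, 2.09], [-1.38, 1.24], [0.06, 2.45], [-1.56, 4.7], [0.09, 2.05], [-2.69, 2.69]. Speed limits (rad/s): [2.57, 2.57, 3.14, 3.14, 3.14, 3.14, 3.14].

## Interface

Orientations are given as a rotation vector (axis times angle).
In Python, from bench import ctrl gives the robot as it stands. The module is installed in compiled form; this text tells all that it offers.
- The arm moves only by the shell command python3 -m inch 'ROWS' [FORCE]. ROWS is JSON, a list of rows, each an object with "slide": the shift along the tool's x, y, z scaled (see below), a list of three; "angular": the turn, a rotation vector about the tool's x, y, z scaled (see below), a list of three; "claw": the opening, from -1 (shut) to 1 (fully open). In form: [{"slide": [tx, ty, tz], "angular": [rx, ry, rz], "claw": claw}, ...]. A call has 1 to 10 rows; each row is the pose to reach, as a shift and turn from the pose commanded when the call began, along the tool's axes at that moment; what a row does not reach only later rows make up. The controller multiplies each number of a shift by 0.25 m and each number of a turn by 30 degrees. A row lasts 1/10 s, in which the tool goes at most 50 mm and 8.59 degrees, less where a joint would pass 70% of its speed; a pose out of reach is approached as far as the arm can. A call with a number of a shift or a turn outside -1 to 1 is refused whole. A call with a gripper value outside its range is refused whole. The fingers move at their own pace and stop on an object; FORCE is the grip in N (left out, the last holds). Time passes only in rows, so rows that repeat a pose let the fingers close. It gives the time, the measured TCP pose, the force, the opening and the grip force at its end, in the units of the state.
- ctrl.get_state(): the state, without advancing time (a new reading comes with each control period).
- ctrl.get_image(name): name is "scene" or "top"; returns a dict with "color" (400x640x3 uint8, red, green, blue), "depth" (400x640 float32, m along the optical axis (not along the pixel's ray), 0 where there is no reading), "camera_matrix" (3x3 intrinsics, pixels), "dist_coeffs" ([k1, k2, p1, p2, k3] as OpenCV has them; the pictures are not rectified), "extrinsics" (4x4, takes a point from camera to world coordinates). Camera axes: x right, y up, looking along -z (the intrinsics and any distortion apply to the point x, -y, -z); pixel columns grow to the right and rows downward; lengths in m; the calibration is good to about 2 mm. A picture is of the moment at which its call begins.
- ctrl.close_job(): hands the job in; it is judged then, once.
Trained networks look in the newest picture that a camera, given by its name, has taken for a name from the list of things; names that differ only in an ending like _2 or _b are one class to them, and where a whole thing is asked for, a point or a joint stands for the part that bears it (a point fixed in the world has none). Each returns a list of dicts, best first, with "confidence" (0 to 1); they miss things now and then, are a little off and sometimes report something else, mostly with a low value. They report only what shows in the picture. A call takes as long as a camera call. They do not tell look-alikes from the thing itself.
- ctrl.find_in(query, camera): "bbox" ([centre column, centre row, width, height] in pixels, round what is visible of it).
- ctrl.outline_of(query, camera): "mask" (400x640 bool, what is visible of it) and "bbox" ([centre column, centre row, width, height] in pixels, round what is visible of it).
The state is a dict: "time": time; "joint_positions": joint angles; "qd": joint speeds; "joint_torque": joint torques, N m; "position": TCP position; "tool_rot": TCP orientation; "ft_force": force on the tool from outside, world axes, zero at the start; "torque": the same for the moment, N m; "grip_width": opening from 0.0 (shut) to 1.0 (fully open); "grip_force": force on a finger pad.
Only numpy, scipy, OpenCV 4.12 (cv2) and the standard library are available. Lean on these libraries where they do the work, as an engineer would, in place of code of your own. Each camera call takes 0.05 s, during which the arm holds its last target. There are 200 camera calls.

## Task

Put the blue glass vials away: press each vial's push-pull cap fully home before you lift that vial off the bench, then stand each vial upright, fully down, in its own socket block on the model shelf, the one whose bore has the vial's shape and size. Leave the cast, the copper ring and the carver where they lie.

Things in the scene. Friction and masses are not known exactly. Their poses are not given: they have to be found in the camera images.
- vial_round_slim: slim round cobalt-blue glass vial, round section 48 mm in diameter, glass 80 mm tall with a flat top shoulder and a thick heavy foot, about 220 g in all; a captive metal push-pull cap stands on top. Origin: centre of its underside, z up along the vial. May be absent
- cap_round_slim (a joint): height in m of the push-pull cap of the slim round vial above its home position: 0 pressed fully home on the shoulder, 0.018 fully pulled up (open). A stiff detent collar holds it wherever it is left; a push of 6 to 10 N straight down moves it
- cap_round_slim_top (a point): centre of the flat top of that cap, a ribbed aluminium disc 36 mm in diameter and 22 mm tall: 102 mm above the vial's underside when home, 120 mm when pulled up
- stand_round_slim: fixed pale wooden socket block 92 x 92 x 40 mm on the low model shelf (its underside 12 mm above the bench), the own storage slot of the slim round vial: an upright round bore of the vial's section plus 4 mm, central, 30 mm deep, flat-bottomed, its mouth 40 mm and its floor 10 mm above the block's underside. Origin: centre of the underside; x and y along its sides
- vial_round_wide: wide round cobalt-blue glass vial, round section 60 mm in diameter, glass 80 mm tall with a flat top shoulder and a thick heavy foot, about 220 g in all; a captive metal push-pull cap stands on top. Origin: centre of its underside, z up along the vial. May be absent
- cap_round_wide (a joint): height in m of the push-pull cap of the wide round vial above its home position: 0 pressed fully home on the shoulder, 0.018 fully pulled up (open). A stiff detent collar holds it wherever it is left; a push of 6 to 10 N straight down moves it
- cap_round_wide_top (a point): centre of the flat top of that cap, a ribbed aluminium disc 36 mm in diameter and 22 mm tall: 102 mm above the vial's underside when home, 120 mm when pulled up
- stand_round_wide: fixed pale wooden socket block 92 x 92 x 40 mm on the low model shelf (its underside 12 mm above the bench), the own storage slot of the wide round vial: an upright round bore of the vial's section plus 4 mm, central, 30 mm deep, flat-bottomed, its mouth 40 mm and its floor 10 mm above the block's underside. Origin: centre of the underside; x and y along its sides
- vial_square_slim: slim square cobalt-blue glass vial, square section 46 x 46 mm, its sides along its x and y, glass 80 mm tall with a flat top shoulder and a thick heavy foot, about 220 g in all; a captive metal push-pull cap stands on top. Origin: centre of its underside, z up along the vial. May be absent
- cap_square_slim (a joint): height in m of the push-pull cap of the slim square vial above its home position: 0 pressed fully home on the shoulder, 0.018 fully pulled up (open). A stiff detent collar holds it wherever it is left; a push of 6 to 10 N straight down moves it
- cap_square_slim_top (a point): centre of the flat top of that cap, a ribbed aluminium disc 36 mm in diameter and 22 mm tall: 102 mm above the vial's underside when home, 120 mm when pulled up
- stand_square_slim: fixed pale wooden socket block 92 x 92 x 40 mm on the low model shelf (its underside 12 mm above the bench), the own storage slot of the slim square vial: an upright square bore of the vial's section plus 4 mm, central, 30 mm deep, flat-bottomed, its mouth 40 mm and its floor 10 mm above the block's underside. Origin: centre of the underside; x and y along its sides
- vial_square_wide: wide square cobalt-blue glass vial, square section 60 x 60 mm, its sides along its x and y, glass 80 mm tall with a flat top shoulder and a thick heavy foot, about 220 g in all; a captive metal push-pull cap stands on top. Origin: centre of its underside, z up along the vial. May be absent
- cap_square_wide (a joint): height in m of the push-pull cap of the wide square vial above its home position: 0 pressed fully home on the shoulder, 0.018 fully pulled up (open). A stiff detent collar holds it wherever it is left; a push of 6 to 10 N straight down moves it
- cap_square_wide_top (a point): centre of the flat top of that cap, a ribbed aluminium disc 36 mm in diameter and 22 mm tall: 102 mm above the vial's underside when home, 120 mm when pulled up
- stand_square_wide: fixed pale wooden socket block 92 x 92 x 40 mm on the low model shelf (its underside 12 mm above the bench), the own storage slot of the wide square vial: an upright square bore of the vial's section plus 4 mm, central, 30 mm deep, flat-bottomed, its mouth 40 mm and its floor 10 mm above the block's underside. Origin: centre of the underside; x and y along its sides
- vial_oblong: single oblong cobalt-blue glass vial, oblong (rectangular) section 44 mm along its x and 66 mm along its y, glass 80 mm tall with a flat top shoulder and a thick heavy foot, about 220 g in all; a captive metal push-pull cap stands on top. Origin: centre of its underside, z up along the vial. May be absent
- cap_oblong (a joint): height in m of the push-pull cap of the single oblong vial above its home position: 0 pressed fully home on the shoulder, 0.018 fully pulled up (open). A stiff detent collar holds it wherever it is left; a push of 6 to 10 N straight down moves it
- cap_oblong_top (a point): centre of the flat top of that cap, a ribbed aluminium disc 36 mm in diameter and 22 mm tall: 102 mm above the vial's underside when home, 120 mm when pulled up
- stand_oblong: fixed pale wooden socket block 92 x 92 x 40 mm on the low model shelf (its underside 12 mm above the bench), the own storage slot of the single oblong vial: an upright oblong bore of the vial's section plus 4 mm, central, 30 mm deep, flat-bottomed, its mouth 40 mm and its floor 10 mm above the block's underside. Origin: centre of the underside; x and y along its sides
- cast: bystander: white stone dental arch cast, 66 mm wide, 28 mm high; origin at its underside
- sprue_ring: bystander: copper sprue ring, 48 mm in diameter, 34 mm high, open; origin at its underside
- carver: bystander: wax carver 132 mm long with a horn-coloured handle, lying flat, 10 mm high; origin near its middle, x along it
Things that resemble listed ones, but are neither listed nor needed, are in the scene too. What is shaped like the vial_oblong but turquoise is not meant.

How it is judged:
At the end, for the whole second after the job is handed in: every vial present stands in the bore of its own shape and size, within 6 mm of the bore's centre, its underside no more than 4 mm above the floor of the bore, tilted less than 0.1 rad, at rest, its cap within 3 mm of home (horizontal distance between vial_round_slim and stand_round_slim below 0.006 m and z of vial_round_slim in the frame of stand_round_slim below 0.014 m and angle between each of vial_round_slim, vial_round_wide, vial_square_slim, vial_square_wide, vial_oblong's own z axis and vertical below 0.1 rad and value of joint each of cap_round_slim, cap_round_wide, cap_square_slim, cap_square_wide, cap_oblong below 0.003 m and linear speed of each of vial_round_slim, vial_round_wide, vial_square_slim, vial_square_wide, vial_oblong below 0.02 m/s and horizontal distance between vial_round_wide and stand_round_wide below 0.006 m and z of vial_round_wide in the frame of stand_round_wide below 0.014 m and horizontal distance between vial_square_slim and stand_square_slim below 0.006 m and z of vial_square_slim in the frame of stand_square_slim below 0.014 m and horizontal distance between vial_square_wide and stand_square_wide below 0.006 m and z of vial_square_wide in the frame of stand_square_wide below 0.014 m and horizontal distance between vial_oblong and stand_oblong below 0.006 m and z of vial_oblong in the frame of stand_oblong below 0.014 m); the robot touches nothing.
It fails at once if a vial is lifted off the bench with its cap not pressed home ((height (world z) of vial_round_slim above 0.03 m and value of joint cap_round_slim above 0.006 m) or (height (world z) of vial_round_wide above 0.03 m and value of joint cap_round_wide above 0.006 m) or (height (world z) of vial_square_slim above 0.03 m and value of joint cap_square_slim above 0.006 m) or (height (world z) of vial_square_wide above 0.03 m and value of joint cap_square_wide above 0.006 m) or (height (world z) of vial_oblong above 0.03 m and value of joint cap_oblong above 0.006 m)).
It fails at once if the cast, the copper ring or the carver is shifted by more than 40 mm (distance of any of cast, sprue_ring, carver from where it was at the start of the episode above 0.04 m).
Of vial_round_slim, vial_round_wide, vial_square_slim, vial_square_wide, vial_oblong only 4 to 5 are there at a start; the rules pass over those that are not, and their reading is None.
At some moment in a run one of vial_round_slim, vial_round_wide, vial_square_slim, vial_square_wide, vial_oblong may be knocked a few centimetres aside while the robot is not near it.
It also fails if it takes over 200 s, if anything falls off the work surface, if the arm or the gripper's body presses on something with over 40 N, if the wrist force passes 120 N, or if a joint passes its speed limit or range.

## Working session

There is one attempt and no reset: what is moved stays moved. The work goes in short steps, Python scripts to look and compute and a shell command to move; the robot and the scene stay as the last step left them, time stands still between calls to the robot, and variables do not carry over. Pictures are saved under pics/ and viewed, at most 14 in all, crops included, and the job is handed in when it is done.

```bash
mkdir -p pics; ls
python3 - <<'E'
from bench import ctrl
import cv2,numpy as np
for n in("top","scene"):
    im=ctrl.get_image(n); cv2.imwrite(f"pics/{n}0.png",im["color"][...,::-1])
    print(n,np.round(im["extrinsics"],3).tolist(),np.round(im["camera_matrix"],1).tolist(),im["dist_coeffs"])
print(ctrl.get_state())
E
```

```text
pics
top [[0.021, 0.99, -0.14, 0.36], [-0.999, 0.016, -0.031, -0.015], [-0.028, 0.141, 0.99, 1.064], [0.0, 0.0, 0.0, 1.0]] [[375.0, 0.0, 325.7], [0.0, 375.0, 204.9], [0.0, 0.0, 1.0]] [-0.07603499  0.          0.          0.          0.        ]
scene [[0.862, -0.274, 0.427, 0.939], [0.507, 0.493, -0.707, -0.75], [-0.017, 0.826, 0.563, 0.682], [0.0, 0.0, 0.0, 1.0]] [[396.6, 0.0, 309.9], [0.0, 396.6, 197.2], [0.0, 0.0, 1.0]] [-0.05738787  0.          0.          0.          0.        ]
{'time': 0.1, 'joint_positions': array([-1.08894366,  0.32173109, -0.07005415,  1.45155396,  0.02260328,
        1.37078375, -0.05689351]), 'qd': array([-0.00220586, -0.00143994,  0.00076919, -0.00266484,  0.00085043,
       -0.00082159, -0.00064709]), 'joint_torque': array([-2.52377490e-06, -4.92575741e+01, -4.05617477e-01, -3.13396382e+01,
       -6.41271751e-02,  3.95342032e-02,  8.55531061e-05]), 'position': array([0.29292064, 0.57972842, 0.23258169]), 'tool_rot': array([-7.27988058e-01, -3.05578472e+00,  2.61566346e-03]), 'ft_force': array([-0.39215993,  0.14859199,  0.21215846]), 'torque': array([-0.03476826,  0.01031958, -0.02534718]), 'grip_force': 0.0, 'grip_width': 0.9978864296625953}
```

View pics/top0.png

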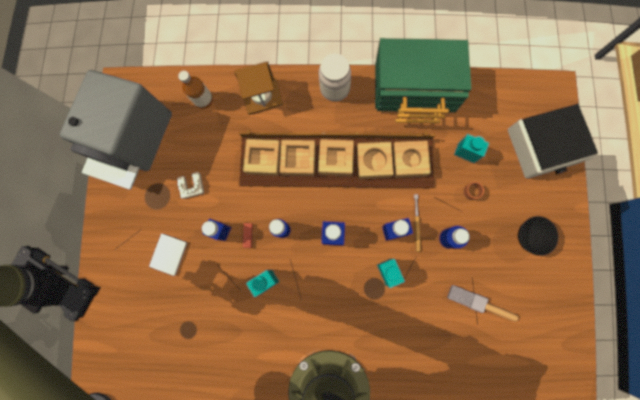

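View pics/scene0.png

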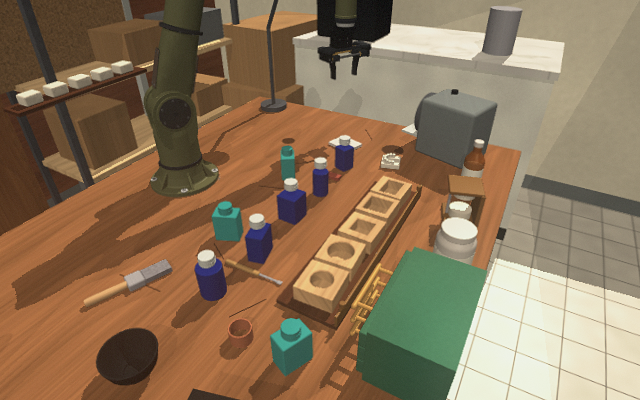

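The top picture shows five blue vials at about (215,230), (279,228), (333,233), (398,229) and (455,237). The sockets are at (262,156), (298,156), (336,156), (376,158) and (411,157). What could be mistaken for a vial: the turquoise ones at (262,283), (391,273) and (472,148). I choose the blue ones only.

```bash
cat > h.py <<'E'
from bench import ctrl
import cv2,numpy as np
def cloud(n):
    im=ctrl.get_image(n); d=im["depth"]; H,W=d.shape
    u,v=np.meshgrid(np.arange(W),np.arange(H))
    p=cv2.undistortPoints(np.stack([u,v],-1).reshape(-1,1,2).astype(np.float64),im["camera_matrix"],im["dist_coeffs"]).reshape(H,W,2)
    c=np.stack([p[...,0]*d,-p[...,1]*d,-d],-1)
    E=im["extrinsics"]; w=c@E[:3,:3].T+E[:3,3]; w[d==0]=np.nan
    return im["color"],w
def blue(col):
    h=cv2.cvtColor(col,cv2.COLOR_RGB2HSV)
    return ((h[...,0]>110)&(h[...,0]<130)&(h[...,1]>120))
E
python3 - <<'E'
from h import *
import numpy as np
names=["vial_round_slim","vial_round_wide","vial_square_slim","vial_square_wide","vial_oblong"]
for n in names+[x.replace("vial","stand") for x in names]+["cast","sprue_ring","carver"]:
    for cam in("top","scene"):
        print(n,cam,[(np.round(r["bbox"]).astype(int).tolist(),round(r["confidence"],2)) for r in ctrl.find_in(n,cam)][:6])
col,w=cloud("top"); np.savez("top0.npz",col=col,w=w)
c2,w2=cloud("scene"); np.savez("scene0.npz",col=c2,w=w2)
for nm,(u,v) in dict(b=(150,300),b2=(340,330),blk=(280,140),sh=(333,247),f=(376,158)).items(): print(nm,w[v-1:v+2,u-1:u+2].reshape(-1,3).round(4)[[0,4,8]].tolist())
for u in(215,279,333,398,455):
    s=w[205:260,u-25:u+25].reshape(-1,3); s=s[s[:,2]>.09]
    print(u,np.nanmean(s,0).round(4),len(s),np.percentile(s[:,2],[5,50,95]).round(4))
E
```

```text
vial_round_slim top [([280, 229, 19, 20], 0.52)]
vial_round_slim scene [([289, 186, 12, 13], 0.68), ([318, 178, 19, 39], 0.57), ([206, 258, 16, 19], 0.45)]
vial_round_wide top [([454, 238, 32, 27], 0.56)]
vial_round_wide scene []
vial_square_slim top [([216, 229, 27, 24], 0.59)]
vial_square_slim scene [([348, 155, 18, 34], 0.8), ([291, 184, 17, 10], 0.56)]
vial_square_wide top [([335, 236, 24, 22], 0.57), ([277, 226, 13, 12], 0.25)]
vial_square_wide scene [([290, 200, 32, 48], 0.76), ([256, 223, 13, 18], 0.46)]
vial_oblong top [([469, 148, 30, 30], 0.88), ([389, 273, 30, 27], 0.75), ([263, 282, 30, 31], 0.68), ([399, 229, 31, 21], 0.67), ([217, 230, 27, 25], 0.53)]
vial_oblong scene [([226, 224, 31, 42], 0.88), ([293, 345, 42, 57], 0.85), ([259, 239, 27, 48], 0.65)]
stand_round_slim top [([414, 160, 36, 39], 0.9), ([334, 232, 11, 14], 0.4)]
stand_round_slim scene [([321, 287, 56, 51], 0.79), ([377, 212, 44, 39], 0.17)]
stand_round_wide top [([374, 160, 34, 33], 0.67), ([400, 227, 16, 17], 0.37)]
stand_round_wide scene [([339, 256, 50, 50], 0.95)]
stand_square_slim top [([337, 158, 30
[... 811 characters left out ...]
], 0.75)]
b [[0.23, 0.5201, -0.0003], [0.2274, 0.5166, 0.0004], [0.2242, 0.5152, -0.0034]]
b2 [[0.166, -0.0252, -0.0001], [0.1633, -0.028, -0.0003], [0.1614, -0.0307, 0.0033]]
blk [[0.7016, 0.159, 0.0127], [0.6988, 0.156, 0.0121], [0.684, 0.147, 0.0492]]
sh [[0.394, -0.0016, 0.0021], [0.3914, -0.0044, -0.0022], [0.3885, -0.0073, 0.0015]]
f [[0.6485, -0.1201, 0.0213], [0.6457, -0.123, 0.021], [0.6428, -0.1258, 0.0209]]
215 [0.43   0.3143 0.112 ] 191 [0.1001 0.1137 0.1167]
279 [0.4373 0.14   0.1162] 174 [0.1077 0.1171 0.12  ]
333 [ 0.4272 -0.0036  0.1197] 170 [0.1116 0.1203 0.1229]
398 [ 0.4416 -0.175   0.1153] 185 [0.1043 0.1167 0.1193]
455 [ 0.4214 -0.3287  0.1105] 198 [0.1003 0.112  0.1155]
```

Run:
```python
import cv2,numpy as np
c=cv2.imread("pics/top0.png")
a=cv2.resize(c[205:260,190:480],(800,152),interpolation=cv2.INTER_CUBIC)
b=cv2.resize(c[125:195,230:445],(800,260),interpolation=cv2.INTER_CUBIC)
cv2.imwrite("pics/crop.png",np.vstack([a,b]))
```

```text
(no output)
```

View pics/crop.png

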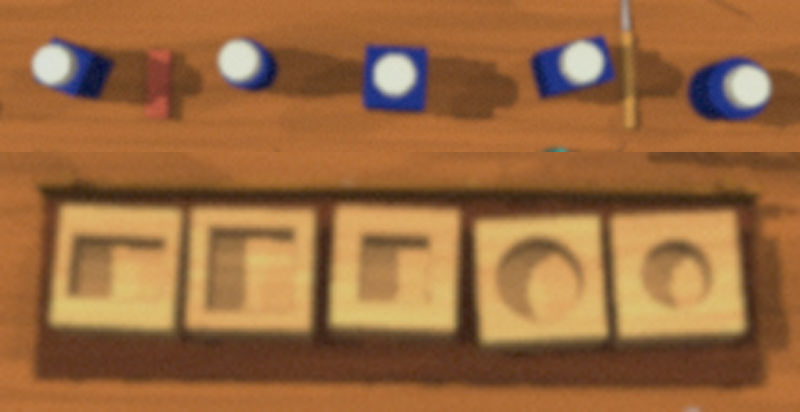

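The crop shows the vials, left to right: square slim, round slim, square wide, oblong and round wide. The sockets, left to right, are oblong, square wide, square slim, round wide and round slim. Next I fit the poses.

```bash
cat >> h.py <<'E'
from scipy.optimize import least_squares
S=dict(vrs=("r",.024,.024),vrw=("r",.03,.03),vss=("b",.023,.023),vsw=("b",.03,.03),vob=("b",.022,.033))
def sdf2(p,kind,a,b):
    if kind=="r": return np.hypot(*p.T)-a
    q=np.abs(p)-[a,b]; return np.hypot(*np.maximum(q,0).T)+np.minimum(q.max(1),0)
def fit(P,key,x0,zb=0.):
    """P Nx3 glass points; fit upright prism of glass (x,y,yaw)"""
    k,a,b=S[key]
    def res(t,P):
        c,s=np.cos(t[2]),np.sin(t[2]); q=(P[:,:2]-t[:2])@np.array([[c,-s],[s,c]])
        d=sdf2(q,k,a,b); dz=P[:,2]-(zb+.08)
        return np.where(dz>-.008,np.maximum(d,0),d)
    best=None
    for y in ([0] if k=="r" else np.arange(0,np.pi if key=="vob" else np.pi/2,np.pi/8)):
        r=least_squares(res,[*x0,y],args=(P,),loss="soft_l1",f_scale=.003)
        if best is None or r.cost<best.cost: best=r
    d=best.x; d[2]=(d[2]+np.pi/2)%np.pi-np.pi/2
    return d,np.sqrt(2*best.cost/len(P))
def vial(key,x0,cams=("top","scene"),clouds=None,zb=0.,r=.06):
    P=[]
    for n in cams:
        col,w=clouds[n] if clouds else cloud(n)
        m=blue(col)&(np.hypot(w[...,0]-x0[0],w[...,1]-x0[1])<r)&(w[...,2]>zb+.01)&(w[...,2]<zb+.09)
        P.append(w[m])
    return fit(np.vstack(P),key,x0,zb)+([len(p) for p in P],)
E
python3 - <<'E'
from h import *
C={n:(lambda z:(z["col"],z["w"]))(np.load(n+"0.npz")) for n in("top","scene")}
X0=dict(vss=(.43,.31),vrs=(.437,.14),vsw=(.427,-.004),vob=(.44,-.17),vrw=(.42,-.32))
for k,x in X0.items():
    for cams in(("top",),("scene",),("top","scene")):
        f,e,n=vial(k,x,cams,C); print(k,cams,f.round(4),round(e,4),n)
    for n in C:
        w=C[n][1]; c=vial(k,x,("top","scene"),C)[0]
        m=(np.hypot(w[...,0]-c[0],w[...,1]-c[1])<.03)&(w[...,2]>.09)&(C[n][0].min(-1)>140)
        print("  cap",n,np.median(w[m],0).round(4),np.percentile(w[m][:,2],[50,90]).round(4))
# blocks: template fit of top face edges on z~.052
for n in C:
    col,w=C[n]
    for nm,u in zip(("ob","sw","ss","rw","rs"),(.155,.06,-.035,-.13,-.225)):
        m=(np.abs(w[...,2]-.052)<.008)&(np.abs(w[...,1]-u)<.048)&(np.abs(w[...,0]-.65)<.07)
        p=w[m]; print(n,nm,m.sum(),cv2.minAreaRect((p[:,:2]*1000).astype(np.float32)),np.median(p[:,2]).round(4))
# others
for nm,(u,v) in dict(tq1=(262,278),tq2=(391,268),tq3=(472,142)).items():
    print(nm,C["top"][1][v-12:v+12,u-12:u+12].reshape(-1,3)[lambda:0 or 0:1] if 0 else None)
    s=C["top"][1][v-15:v+15,u-15:u+15].reshape(-1,3); s=s[s[:,2]>.07]; print(np.median(s,0).round(3),s.max(0).round(3),s.min(0).round(3))
E
```

```text
vss ('top',) [ 0.4334  0.3157 -0.3754] 0.0004 [154]
vss ('scene',) [ 0.433   0.3123 -0.2071] 0.0 [64]
vss ('top', 'scene') [0.4312 0.3165 1.1963] 0.0003 [154, 64]
  cap top [0.4298 0.3158 0.1143] [0.1143 0.1162]
  cap scene [0.4298 0.3147 0.1139] [0.1139 0.1152]
vrs ('top',) [ 0.4382  0.1418 -0.9177] 0.0002 [58]
vrs ('scene',) [ 0.4398  0.1418 -0.0234] 0.0003 [74]
vrs ('top', 'scene') [ 0.4386  0.1417 -0.7767] 0.0003 [58, 74]
  cap top [0.4376 0.14   0.1172] [0.1172 0.1194]
  cap scene [0.4395 0.1406 0.1171] [0.1171 0.1178]
vsw ('top',) [ 0.4278 -0.0036 -0.0395] 0.0 [224]
vsw ('scene',) [ 0.4287 -0.0041 -0.0279] 0.0003 [212]
vsw ('top', 'scene') [ 0.4278 -0.0041 -0.0291] 0.0002 [224, 212]
  cap top [ 0.4276 -0.0046  0.1203] [0.1203 0.1225]
  cap scene [ 0.4275 -0.0036  0.1193] [0.1193 0.121 ]
vob ('top',) [ 0.4398 -0.1771  0.2579] 0.0001 [165]
vob ('scene',) [ 0.4462 -0.1752  0.2599] 0.0004 [233]
vob ('top', 'scene') [ 0.4423 -0.1763  0.246 ] 0.0004 [165, 233]
  cap top [ 0.4413 -0.1758  0.1168] [0.1168 0.1189]
  cap scene [ 0.4436 -0.1772  0.1162] [0.1162 0.1172]
vrw ('top',) [ 0.42
[... 996 characters left out ...]
653.2361450195312, 59.723236083984375), (117.79844665527344, 95.04945373535156), 0.14425715804100037) 0.0513
scene ss 645 ((650.082275390625, -35.164634704589844), (127.10527038574219, 95.5157470703125), 0.05074433609843254) 0.0513
scene rw 778 ((651.2645874023438, -129.94847106933594), (127.17715454101562, 95.8350601196289), 0.07993339002132416) 0.0513
scene rs 1154 ((655.443603515625, -223.0863494873047), (91.7238998413086, 124.46215057373047), 89.79202270507812) 0.052
tq1 None
[0.293 0.176 0.083] [0.326 0.218 0.108] [0.268 0.147 0.07 ]
tq2 None
[ 0.328 -0.156  0.083] [ 0.361 -0.126  0.107] [ 0.301 -0.19   0.073]
tq3 None
[ 0.668 -0.381  0.083] [ 0.702 -0.351  0.108] [ 0.641 -0.418  0.07 ]
```

```bash
cat >> h.py <<'E'
from scipy.optimize import minimize
def fitbore(data,key,x0):
    """data: list of (campos, world pts) ; raycast bore"""
    k,a,b=S[key]; a+=.002;b+=.002
    D=[]
    for o,w in data:
        d=w-o; d/=-d[...,2:3]; pt=o+d*(o[2]-.052)
        m=(np.abs(pt[...,0]-x0[0])<.042)&(np.abs(pt[...,1]-x0[1])<.042)&(w[...,2]<.06)
        off=np.median(w[m][w[m][:,2]>.047][:,2])-.052
        D.append((pt[m][:,:2],d[m][:,:2],w[m][:,2]-off))
    zs=np.linspace(0,.03,31)
    def cost(t):
        c,s=np.cos(t[2]*10),np.sin(t[2]*10); R=np.array([[c,-s],[s,c]]); e=0
        for p,d,z in D:
            q=p[:,None]+d[:,None]*zs[None,:,None]
            ins=sdf2(((q-t[:2])@R).reshape(-1,2),k,a,b).reshape(len(p),-1)
            # soft depth
            first=np.cumprod(ins<0,1).sum(1); zp=.052-np.clip(first,0,30)*.001
            e+=np.minimum(np.abs(zp-z),.015).mean()
        return e/len(D)
    r=min((minimize(cost,[x0[0]+i*.002,x0[1]+j*.002,0],method="Nelder-Mead",options=dict(initial_simplex=[[x0[0]+i*.002+p,x0[1]+j*.002+q,y] for p,q,y in((.003,0,0),(-.002,.003,.003),(-.002,-.003,-.003),(0,0,.001))],xatol=1e-5,fatol=1e-7)) for i in(-1,1) for j in(-1,1)),key=lambda r:r.fun)
    return r.x*[1,1,10],r.fun
E
cat > bores.py <<'E'
from h import *
C={n:np.load(n+"0.npz")["w"] for n in("top","scene")}
O={n:ctrl.get_image(n)["extrinsics"][:3,3] for n in C}
for k,y in dict(vob=.155,vsw=.06,vss=-.035,vrw=-.13,vrs=-.225).items():
    for cams in(("top",),("scene",),("top","scene")):
        x,f=fitbore([(O[n],C[n]) for n in cams],k,(.647,y)); print(k,cams,x.round(4),round(f,5))
E
python3 bores.py
```

```text
vob ('top',) [0.6388 0.16   0.03  ] 0.00784
vob ('scene',) [0.6398 0.2018 0.3751] 0.00327
vob ('top', 'scene') [0.6326 0.2046 0.4503] 0.00499
vsw ('top',) [0.641  0.0727 0.0038] 0.00534
vsw ('scene',) [0.6405 0.0979 0.3336] 0.00331
vsw ('top', 'scene') [0.6399 0.0985 0.3142] 0.00427
vss ('top',) [ 0.6422 -0.009   0.2566] 0.00533
vss ('scene',) [ 0.6439 -0.0102  0.2455] 0.00313
vss ('top', 'scene') [ 0.6434 -0.0084  0.2403] 0.00418
vrw ('top',) [ 0.6356 -0.1157  0.1821] 0.00414
vrw ('scene',) [ 0.6369 -0.1178  0.1545] 0.00191
vrw ('top', 'scene') [ 0.6363 -0.1165  0.122 ] 0.00325
vrs ('top',) [ 0.6401 -0.2194  0.0325] 0.0023
vrs ('scene',) [ 0.6417 -0.2181  0.0557] 0.00127
vrs ('top', 'scene') [ 0.6407 -0.2192  0.0472] 0.0019
```

```bash
sed -i 's/dict(vob=.*)\.items/dict(vob=.178,vsw=.08,vss=-.018,vrw=-.118,vrs=-.219).items/; s/(.647,y)/(.641,y)/' bores.py; python3 bores.py
```

```text
vob ('top',) [0.6396 0.2    0.1924] 0.00377
vob ('scene',) [ 0.6417  0.2006 -0.0293] 0.00132
vob ('top', 'scene') [0.6416 0.1999 0.2005] 0.0031
vsw ('top',) [ 6.407e-01  9.940e-02 -1.000e-04] 0.00427
vsw ('scene',) [0.6419 0.0976 0.1657] 0.00307
vsw ('top', 'scene') [0.6412 0.1025 0.0452] 0.00367
vss ('top',) [ 0.6431 -0.0075 -0.0157] 0.00267
vss ('scene',) [ 0.6438 -0.0096  0.0398] 0.00132
vss ('top', 'scene') [ 0.6425 -0.0079  0.0688] 0.00223
vrw ('top',) [ 0.6357 -0.1158  0.0059] 0.00203
vrw ('scene',) [ 0.6368 -0.1177  0.0329] 0.00098
vrw ('top', 'scene') [ 0.6363 -0.1165  0.0444] 0.0017
vrs ('top',) [ 0.6401 -0.2194 -0.0184] 0.00148
vrs ('scene',) [ 0.6417 -0.2181  0.0356] 0.00113
vrs ('top', 'scene') [ 0.6407 -0.2191  0.024 ] 0.00142
```

```bash
sed -i 's/vob=.178,vsw=.08,vss=-.018,vrw=-.118/vob=.202,vsw=.0995,vss=-.008,vrw=-.1165/' bores.py; python3 bores.py
python3 - <<'E'
from h import *
# colour edge: ortho image at z=.052 from both cameras, at 0.25 mm/px... 1 mm -> 2px
out=[]
for n in("top","scene"):
    im=ctrl.get_image(n); E=im["extrinsics"]
    xs=np.linspace(.70,.58,192); ys=np.linspace(.265,-.285,800)
    Y,X=np.meshgrid(ys,xs); P=np.stack([X,Y,np.full_like(X,.052)],-1).reshape(-1,3)
    c=(P-E[:3,3])@E[:3,:3]; c=c*[1,-1,-1]
    uv=cv2.projectPoints(c,np.zeros(3),np.zeros(3),im["camera_matrix"],im["dist_coeffs"])[0].reshape(X.shape+(2,)).astype(np.float32)
    o=cv2.remap(im["color"],uv[...,0],uv[...,1],cv2.INTER_CUBIC)[...,::-1].copy()
    out+=[o.copy()]
    for k,(x,y,t) in dict(vob=(.6417,.2006,-.01),vsw=(.641,.0985,0),vss=(.6435,-.0085,0),vrw=(.6363,-.1165,0),vrs=(.6409,-.2187,0)).items():
        px=lambda x,y:(int((.265-y)/.55*800),int((.70-x)/.12*192))
        kd,a,b=S[k];a+=.002;b+=.002
        if kd=="r": cv2.circle(o,px(x,y),int(a/.55*800),(0,0,255),1)
        else: cv2.rectangle(o,px(x+a,y+b),px(x-a,y-b),(0,0,255),1)
    out[-1]=o
cv2.imwrite("pics/ortho.png",np.vstack(out))
E
```

```text
vob ('top',) [ 0.6391  0.2009 -0.0272] 0.00188
vob ('scene',) [ 0.6417  0.2008 -0.0261] 0.00103
vob ('top', 'scene') [ 0.641   0.2009 -0.0261] 0.00158
vsw ('top',) [ 0.6408  0.1011 -0.0024] 0.00169
vsw ('scene',) [ 0.6408  0.0992 -0.0198] 0.00106
vsw ('top', 'scene') [0.6407 0.101  0.0015] 0.00156
vss ('top',) [ 0.6431 -0.0075 -0.0106] 0.0015
vss ('scene',) [ 0.6434 -0.0093 -0.022 ] 0.00103
vss ('top', 'scene') [ 6.433e-01 -7.800e-03  4.000e-04] 0.00134
vrw ('top',) [ 0.6356 -0.1157  0.0368] 0.00202
vrw ('scene',) [ 0.6368 -0.1177  0.0119] 0.00098
vrw ('top', 'scene') [ 0.6363 -0.1165 -0.0106] 0.0017
vrs ('top',) [ 0.6401 -0.2194 -0.0184] 0.00148
vrs ('scene',) [ 0.6417 -0.2181  0.0356] 0.00113
vrs ('top', 'scene') [ 0.6407 -0.2191  0.024 ] 0.00142
```

View pics/ortho.png

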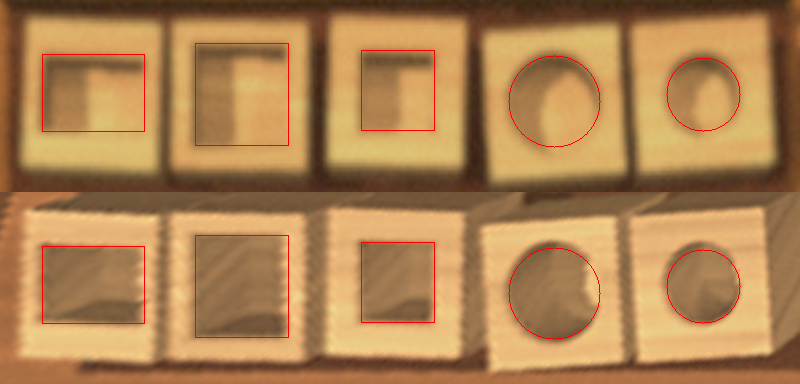

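```bash
cat > plan.py <<'E'
import sys
from h import *
from scipy.spatial.transform import Rotation as R
# plan.py x y z psi_deg [mod]  : psi = direction of tool y (closing line)
def plan(x,y,z,psi,mod=180):
    s=ctrl.get_state(); p=np.array(s["position"]); R0=R.from_rotvec(s["tool_rot"]); M=R0.as_matrix()
    cur=np.degrees(np.arctan2(M[1,1],M[0,1]))
    psi=cur+(psi-cur+mod/2)%mod-mod/2; a=np.radians(psi)
    yv=np.array([np.cos(a),np.sin(a),0]); zv=np.array([0,0,-1.]); T=np.stack([np.cross(yv,zv),yv,zv],1)
    sl=M.T@(np.array([x,y,z])-p)/.25; an=np.degrees((R0.inv()*R.from_matrix(T)).as_rotvec())/30
    print("t",round(s["time"],1),"p",p.round(4),"cur",round(cur,1),"->",round(psi,1),"q7",round(s["joint_positions"][6],2),"F",np.round(s["ft_force"],1))
    print("slide",sl.round(3).tolist(),"ang",an.round(3).tolist(),"minrows",round(max(np.linalg.norm(sl)*5,np.linalg.norm(an)*30/8.59),1))
if __name__=="__main__": plan(*map(float,sys.argv[1:]))
E
python3 plan.py .4318 .3155 .15 -21.5 90; python3 plan.py .4318 .3155 .15 68.5 180
```

```text
t 1.9 p [0.2931 0.5802 0.2336] cur 63.2 -> 68.5 q7 -0.06 F [0.7 0.2 0.6]
slide [-0.972, -0.695, 0.334] ang [0.0, 0.0, -0.177] minrows 6.2
t 1.9 p [0.2931 0.5802 0.2336] cur 63.2 -> 68.5 q7 -0.06 F [0.7 0.2 0.6]
slide [-0.972, -0.695, 0.334] ang [0.0, 0.0, -0.177] minrows 6.2
```

```bash
python3 -m inch '[{"slide":[-0.972,-0.695,0.334],"angular":[0,0,-0.177],"claw":1},{"slide":[-0.972,-0.695,0.334],"angular":[0,0,-0.177],"claw":1},{"slide":[-0.972,-0.695,0.334],"angular":[0,0,-0.177],"claw":1},{"slide":[-0.972,-0.695,0.334],"angular":[0,0,-0.177],"claw":1},{"slide":[-0.972,-0.695,0.334],"angular":[0,0,-0.177],"claw":1},{"slide":[-0.972,-0.695,0.334],"angular":[0,0,-0.177],"claw":1},{"slide":[-0.972,-0.695,0.334],"angular":[0,0,-0.177],"claw":1},{"slide":[-0.972,-0.695,0.334],"angular":[0,0,-0.177],"claw":1},{"slide":[-0.972,-0.695,0.334],"angular":[0,0,-0.177],"claw":1}]'; python3 plan.py .4318 .3155 .06 68.5
```

```text
time: 2.8
position: [0.4311, 0.3172, 0.1506]
tool_rot: [-0.584, -3.087, -0.002]
ft_force: [-0.9, 0.8, 0.2]
grip_width: 0.998
grip_force: 0.0
t 2.8 p [0.4311 0.3172 0.1506] cur 68.6 -> 68.5 q7 0.52 F [-0.9  0.8  0.2]
slide [-0.005, -0.006, 0.362] ang [0.003, -0.001, 0.003] minrows 1.8
```

```bash
python3 -m inch '[{"slide":[-0.005,-0.006,0.15],"angular":[0,0,0],"claw":1},{"slide":[-0.005,-0.006,0.3],"angular":[0,0,0],"claw":1},{"slide":[-0.005,-0.006,0.37],"angular":[0,0,0],"claw":1},{"slide":[-0.005,-0.006,0.385],"angular":[0,0,0],"claw":1},{"slide":[-0.005,-0.006,0.4],"angular":[0,0,0],"claw":1},{"slide":[-0.005,-0.006,0.41],"angular":[0,0,0],"claw":1}]';  python3 -m inch '[{"slide":[0,0,0.01],"angular":[0,0,0],"claw":1},{"slide":[0,0,0.014],"angular":[0,0,0],"claw":1},{"slide":[0,0,0.014],"angular":[0,0,0],"claw":1}]'
```

```text
time: 3.4
position: [0.4328, 0.3154, 0.0488]
tool_rot: [0.583, 3.086, 0.004]
ft_force: [-0.0, -0.1, 0.4]
grip_width: 0.998
grip_force: 0.0
time: 3.7
position: [0.4326, 0.3139, 0.0445]
tool_rot: [0.586, 3.086, 0.001]
ft_force: [-0.8, -0.9, 0.3]
grip_width: 1.001
grip_force: 0.0
```

```bash
python3 -m inch '[{"slide":[0,0,0.01],"angular":[0,0,0],"claw":1},{"slide":[0,0,0.01],"angular":[0,0,0],"claw":1}]';  python3 - <<'E'
from h import *
for n in("top","scene"):
    col,w=cloud(n); print(n,blue(col)[200:260,190:245].sum())
    cv2.imwrite(f"pics/p_{n}.png",cv2.resize(col[100:260,140:300] if n=="top" else col[60:220,270:430],(560,560),interpolation=cv2.INTER_CUBIC)[...,::-1])
E
```

```text
time: 3.9
position: [0.4322, 0.3135, 0.0414]
tool_rot: [-0.586, -3.086, 0.0]
ft_force: [-1.3, 0.5, -0.4]
grip_width: 1.002
grip_force: 0.0
top 0
scene 2
```

View pics/p_scene.png

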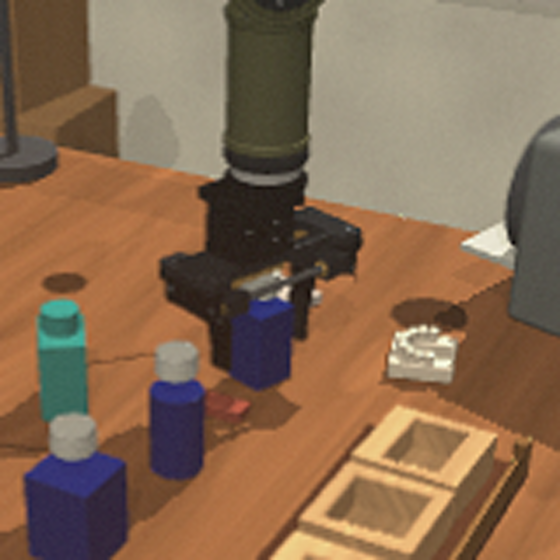

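The scene crop shows the gripper straddling vial_square_slim. The cap, at about (268,285) in the crop, still shows and no force came. I'll press with closed fingertips instead.

```bash
python3 -m inch '[{"slide":[0,0,-0.2],"angular":[0,0,0],"claw":1},{"slide":[0,0,-0.4],"angular":[0,0,0],"claw":1},{"slide":[0,0,-0.42],"angular":[0,0,0],"claw":-1},{"slide":[0,0,-0.42],"angular":[0,0,0],"claw":-1},{"slide":[0,0,-0.42],"angular":[0,0,0],"claw":-1},{"slide":[0,0,-0.42],"angular":[0,0,0],"claw":-1},{"slide":[0,0,-0.42],"angular":[0,0,0],"claw":-1},{"slide":[0,0,-0.42],"angular":[0,0,0],"claw":-1}]' 20; python3 plan.py .4310 .3155 .130 68.5
python3 - <<'E'
from h import *
C={n:cloud(n) for n in("top","scene")}
w=C["scene"][1]; m=(np.hypot(w[...,0]-.432,w[...,1]-.315)<.03)&(w[...,2]>.09)&(w[...,2]<.125)&(C["scene"][0].min(-1)>140); print(m.sum(),np.median(w[m],0),np.percentile(w[m][:,2],90) if m.any() else 0)
print(vial("vss",(.432,.315),("scene",),C))
E
```

```text
time: 4.8
position: [0.4318, 0.3133, 0.1455]
tool_rot: [-0.585, -3.085, 0.002]
ft_force: [0.7, 0.8, -0.9]
grip_width: 0.538
grip_force: 0.0
t 4.8 p [0.4318 0.3133 0.1455] cur 68.5 -> 68.5 q7 0.53 F [ 0.7  0.8 -0.9]
slide [0.006, 0.007, 0.062] ang [-0.003, -0.002, 0.0] minrows 0.3
22 [0.42284647 0.32200976 0.11393934] 0.11507581004733228
(array([ 0.43268673,  0.31441904, -0.29891134]), np.float64(0.0), [67])
```

```bash
python3 -m inch '[{"slide":[0.006,0.007,0.02],"angular":[0,0,0],"claw":-1},{"slide":[0.006,0.007,0.04],"angular":[0,0,0],"claw":-1},{"slide":[0.006,0.007,0.062],"angular":[0,0,0],"claw":-1},{"slide":[0.006,0.007,0.062],"angular":[0,0,0],"claw":-1},{"slide":[0.006,0.007,0.062],"angular":[0,0,0],"claw":-1},{"slide":[0.006,0.007,0.075],"angular":[0,0,0],"claw":-1},{"slide":[0.006,0.007,0.085],"angular":[0,0,0],"claw":-1},{"slide":[0.006,0.007,0.095],"angular":[0,0,0],"claw":-1}]'; python3 -m inch '[{"slide":[0,0,0.015],"angular":[0,0,0],"claw":-1},{"slide":[0,0,0.03],"angular":[0,0,0],"claw":-1},{"slide":[0,0,0.03],"angular":[0,0,0],"claw":-1}]'
```

```text
time: 5.7
position: [0.4318, 0.3161, 0.1235]
tool_rot: [0.586, 3.086, 0.001]
ft_force: [-1.2, -1.7, 6.1]
grip_width: 0.007
grip_force: 3.0
time: 6.0
position: [0.4317, 0.3159, 0.1156]
tool_rot: [0.586, 3.086, 0.001]
ft_force: [-0.1, -0.7, 2.4]
grip_width: 0.008
grip_force: 1.4
```

```bash
python3 -m inch '[{"slide":[0,0,0.01],"angular":[0,0,0],"claw":-1},{"slide":[0,0,0.016],"angular":[0,0,0],"claw":-1},{"slide":[0,0,0.016],"angular":[0,0,0],"claw":-1}]'; python3 -m inch '[{"slide":[0,0,0.01],"angular":[0,0,0],"claw":-1},{"slide":[0,0,0.01],"angular":[0,0,0],"claw":-1}]'
```

```text
time: 6.3
position: [0.4322, 0.3165, 0.1134]
tool_rot: [0.585, 3.085, 0.003]
ft_force: [-2.7, -1.8, 11.3]
grip_width: 0.004
grip_force: 6.0
time: 6.5
position: [0.4331, 0.3173, 0.1135]
tool_rot: [0.585, 3.084, 0.007]
ft_force: [-5.0, -4.4, 24.3]
grip_width: 0.003
grip_force: 12.0
```

```bash
python3 -m inch '[{"slide":[0,0,-0.17],"angular":[0,0,0],"claw":-1},{"slide":[0,0,-0.17],"angular":[0,0,0],"claw":-1},{"slide":[0,0,-0.17],"angular":[0,0,0],"claw":-1}]'; python3 plan.py .4385 .1410 .14 68.5
```

```text
time: 6.8
position: [0.4321, 0.3163, 0.1522]
tool_rot: [0.585, 3.085, 0.003]
ft_force: [-0.6, -0.5, -0.4]
grip_width: 0.004
grip_force: 0.0
t 6.8 p [0.4321 0.3163 0.1522] cur 68.5 -> 68.5 q7 0.52 F [-0.6 -0.5 -0.4]
slide [-0.281, -0.643, 0.048] ang [0.004, 0.002, 0.0] minrows 3.5
```

```bash
python3 -m inch '[{"slide":[-0.281,-0.643,0.0],"angular":[0,0,0],"claw":-1},{"slide":[-0.281,-0.643,0.0],"angular":[0,0,0],"claw":-1},{"slide":[-0.281,-0.643,0.0],"angular":[0,0,0],"claw":-1},{"slide":[-0.281,-0.643,0.0],"angular":[0,0,0],"claw":-1},{"slide":[-0.281,-0.643,0.0],"angular":[0,0,0],"claw":-1},{"slide":[-0.281,-0.643,0.06],"angular":[0,0,0],"claw":-1},{"slide":[-0.281,-0.643,0.08],"angular":[0,0,0],"claw":-1}]'; python3 plan.py .4385 .1410 .11 68.5
```

```text
time: 7.5
position: [0.4366, 0.1409, 0.1293]
tool_rot: [-0.584, -3.084, 0.002]
ft_force: [0.3, 0.1, -0.5]
grip_width: 0.005
grip_force: 0.0
t 7.5 p [0.4366 0.1409 0.1293] cur 68.6 -> 68.5 q7 0.83 F [ 0.3  0.1 -0.5]
slide [-0.007, 0.003, 0.077] ang [-0.004, -0.005, 0.002] minrows 0.4
```

```bash
python3 -m inch '[{"slide":[-0.005,0.002,0.015],"angular":[0,0,0],"claw":-1},{"slide":[-0.005,0.002,0.03],"angular":[0,0,0],"claw":-1},{"slide":[-0.005,0.002,0.045],"angular":[0,0,0],"claw":-1},{"slide":[-0.005,0.002,0.06],"angular":[0,0,0],"claw":-1},{"slide":[-0.005,0.002,0.072],"angular":[0,0,0],"claw":-1},{"slide":[-0.005,0.002,0.072],"angular":[0,0,0],"claw":-1}]'
```

```text
time: 8.1
position: [0.4394, 0.1416, 0.114]
tool_rot: [-0.584, -3.087, -0.001]
ft_force: [-1.7, -0.6, 4.8]
grip_width: 0.007
grip_force: 2.9
```

```bash
python3 -m inch '[{"slide":[0,0,0.01],"angular":[0,0,0],"claw":-1},{"slide":[0,0,0.015],"angular":[0,0,0],"claw":-1},{"slide":[0,0,0.015],"angular":[0,0,0],"claw":-1}]'; python3 -m inch '[{"slide":[0,0,-0.17],"angular":[0,0,0],"claw":-1},{"slide":[0,0,-0.17],"angular":[0,0,0],"claw":-1}]';python3 plan.py .4278 -.0041 .15 90
```

```text
time: 8.4
position: [0.4416, 0.1426, 0.1141]
tool_rot: [0.583, 3.083, 0.006]
ft_force: [-6.8, -1.4, 26.1]
grip_width: 0.007
grip_force: 13.2
time: 8.6
position: [0.4426, 0.1426, 0.1568]
tool_rot: [0.583, 3.08, 0.008]
ft_force: [-0.0, -0.2, 0.1]
grip_width: 0.006
grip_force: 0.0
t 8.6 p [0.4426 0.1426 0.1568] cur 68.6 -> 90.0 q7 0.82 F [-0.  -0.2  0.1]
slide [-0.159, -0.568, 0.025] ang [0.01, 0.014, -0.714] minrows 3.0
```

```bash
python3 -m inch '[{"slide":[-0.159,-0.568,0.0],"angular":[0,0,0],"claw":-1},{"slide":[-0.159,-0.568,0.0],"angular":[0,0,0],"claw":-1},{"slide":[-0.159,-0.568,0.0],"angular":[0,0,0],"claw":-1},{"slide":[-0.159,-0.568,0.0],"angular":[0,0,0],"claw":-1},{"slide":[-0.159,-0.568,0.05],"angular":[0,0,0],"claw":-1},{"slide":[-0.159,-0.568,0.08],"angular":[0,0,0],"claw":-1},{"slide":[-0.159,-0.568,0.08],"angular":[0,0,0],"claw":-1}]'; python3 plan.py .4278 -.0041 .11 68.5
```

```text
time: 9.3
position: [0.4236, -0.0047, 0.1304]
tool_rot: [-0.581, -3.085, 0.002]
ft_force: [0.1, -0.3, -1.0]
grip_width: 0.009
grip_force: 0.0
t 9.3 p [ 0.4236 -0.0047  0.1304] cur 68.7 -> 68.5 q7 1.11 F [ 0.1 -0.3 -1. ]
slide [-0.015, 0.009, 0.082] ang [-0.003, -0.004, 0.006] minrows 0.4
```

```bash
python3 -m inch '[{"slide":[-0.015,0.005,0.0],"angular":[0,0,0],"claw":-1},{"slide":[-0.015,0.005,0.015],"angular":[0,0,0],"claw":-1},{"slide":[-0.015,0.005,0.03],"angular":[0,0,0],"claw":-1},{"slide":[-0.015,0.005,0.045],"angular":[0,0,0],"claw":-1},{"slide":[-0.015,0.005,0.06],"angular":[0,0,0],"claw":-1},{"slide":[-0.015,0.005,0.073],"angular":[0,0,0],"claw":-1},{"slide":[-0.015,0.005,0.08],"angular":[0,0,0],"claw":-1},{"slide":[-0.015,0.005,0.08],"angular":[0,0,0],"claw":-1}]'
```

```text
time: 10.1
position: [0.4294, -0.0055, 0.1133]
tool_rot: [0.585, 3.085, 0.002]
ft_force: [-1.2, 0.4, 7.9]
grip_width: 0.006
grip_force: 4.0
```

```bash
python3 -m inch '[{"slide":[0,0,0.01],"angular":[0,0,0],"claw":-1},{"slide":[0,0,0.016],"angular":[0,0,0],"claw":-1},{"slide":[0,0,0.016],"angular":[0,0,0],"claw":-1}]'; python3 -m inch '[{"slide":[0,0,-0.17],"angular":[0,0,0],"claw":-1},{"slide":[0,0,-0.17],"angular":[0,0,0],"claw":-1}]';python3 plan.py .4423 -.1763 .15 68.5
```

```text
time: 10.4
position: [0.4308, -0.0056, 0.1133]
tool_rot: [0.584, 3.083, 0.005]
ft_force: [-10.1, 0.1, 34.9]
grip_width: 0.005
grip_force: 17.7
time: 10.6
position: [0.4317, -0.0059, 0.1552]
tool_rot: [0.584, 3.079, 0.005]
ft_force: [0.7, 0.2, 0.0]
grip_width: 0.009
grip_force: 0.0
t 10.6 p [ 0.4317 -0.0059  0.1552] cur 68.5 -> 68.5 q7 1.11 F [0.7 0.2 0. ]
slide [-0.289, -0.619, 0.02] ang [0.009, 0.014, 0.001] minrows 3.4
```

```bash
python3 -m inch '[{"slide":[-0.289,-0.619,0.0],"angular":[0,0,0],"claw":-1},{"slide":[-0.289,-0.619,0.0],"angular":[0,0,0],"claw":-1},{"slide":[-0.289,-0.619,0.0],"angular":[0,0,0],"claw":-1},{"slide":[-0.289,-0.619,0.0],"angular":[0,0,0],"claw":-1},{"slide":[-0.289,-0.619,0.05],"angular":[0,0,0],"claw":-1},{"slide":[-0.289,-0.619,0.085],"angular":[0,0,0],"claw":-1},{"slide":[-0.289,-0.619,0.085],"angular":[0,0,0],"claw":-1}]'; python3 plan.py .4423 -.1763 .11 68.5
```

```text
time: 11.3
position: [0.438, -0.1751, 0.1275]
tool_rot: [-0.582, -3.084, -0.0]
ft_force: [-0.3, 0.2, 0.2]
grip_width: 0.007
grip_force: 0.0
t 11.3 p [ 0.438  -0.1751  0.1275] cur 68.6 -> 68.5 q7 1.54 F [-0.3  0.2  0.2]
slide [-0.018, 0.002, 0.07] ang [-0.001, -0.006, 0.004] minrows 0.4
```

```bash
python3 -m inch '[{"slide":[-0.016,0.002,0.0],"angular":[0,0,0],"claw":-1},{"slide":[-0.016,0.002,0.015],"angular":[0,0,0],"claw":-1},{"slide":[-0.016,0.002,0.03],"angular":[0,0,0],"claw":-1},{"slide":[-0.016,0.002,0.045],"angular":[0,0,0],"claw":-1},{"slide":[-0.016,0.002,0.06],"angular":[0,0,0],"claw":-1},{"slide":[-0.016,0.002,0.07],"angular":[0,0,0],"claw":-1},{"slide":[-0.016,0.002,0.07],"angular":[0,0,0],"claw":-1}]';  python3 -m inch '[{"slide":[0,0,0.006],"angular":[0,0,0],"claw":-1},{"slide":[0,0,0.01],"angular":[0,0,0],"claw":-1},{"slide":[0,0,0.01],"angular":[0,0,0],"claw":-1}]'
```

```text
time: 12.0
position: [0.444, -0.1769, 0.1133]
tool_rot: [0.584, 3.085, 0.003]
ft_force: [-1.2, 2.8, 9.9]
grip_width: 0.004
grip_force: 5.1
time: 12.3
position: [0.4449, -0.177, 0.1133]
tool_rot: [0.583, 3.083, 0.005]
ft_force: [-7.0, 3.2, 27.8]
grip_width: 0.006
grip_force: 13.5
```

```bash
python3 -m inch '[{"slide":[0,0,-0.17],"angular":[0,0,0],"claw":-1},{"slide":[0,0,-0.17],"angular":[0,0,0],"claw":-1},{"slide":[0,0,-0.17],"angular":[0,0,0],"claw":-1}]';python3 plan.py .423 -.3307 .15 68.5
```

```text
time: 12.6
position: [0.4434, -0.1775, 0.1526]
tool_rot: [0.584, 3.085, 0.001]
ft_force: [-0.1, 0.5, 0.6]
grip_width: 0.007
grip_force: 0.0
t 12.6 p [ 0.4434 -0.1775  0.1526] cur 68.6 -> 68.5 q7 1.53 F [-0.1  0.5  0.6]
slide [-0.148, -0.6, 0.01] ang [0.002, 0.004, 0.002] minrows 3.1
```

```bash
python3 -m inch '[{"slide":[-0.148,-0.6,0.0],"angular":[0,0,0],"claw":-1},{"slide":[-0.148,-0.6,0.0],"angular":[0,0,0],"claw":-1},{"slide":[-0.148,-0.6,0.0],"angular":[0,0,0],"claw":-1},{"slide":[-0.148,-0.6,0.0],"angular":[0,0,0],"claw":-1},{"slide":[-0.148,-0.6,0.05],"angular":[0,0,0],"claw":-1},{"slide":[-0.148,-0.6,0.09],"angular":[0,0,0],"claw":-1},{"slide":[-0.148,-0.6,0.09],"angular":[0,0,0],"claw":-1}]'; python3 plan.py .423 -.3307 .11 68.5
```

```text
time: 13.3
position: [0.4214, -0.3278, 0.1264]
tool_rot: [-0.581, -3.083, -0.004]
ft_force: [-0.6, 0.4, -0.9]
grip_width: 0.003
grip_force: 0.0
t 13.3 p [ 0.4214 -0.3278  0.1264] cur 68.7 -> 68.5 q7 1.94 F [-0.6  0.4 -0.9]
slide [-0.011, -0.008, 0.066] ang [0.003, -0.01, 0.006] minrows 0.3
```

```bash
python3 -m inch '[{"slide":[-0.008,-0.008,0.01],"angular":[0,0,0],"claw":-1},{"slide":[-0.008,-0.008,0.02],"angular":[0,0,0],"claw":-1},{"slide":[-0.008,-0.008,0.035],"angular":[0,0,0],"claw":-1},{"slide":[-0.008,-0.008,0.05],"angular":[0,0,0],"claw":-1},{"slide":[-0.008,-0.008,0.064],"angular":[0,0,0],"claw":-1},{"slide":[-0.008,-0.008,0.064],"angular":[0,0,0],"claw":-1}]';  python3 -m inch '[{"slide":[0,0,0.006],"angular":[0,0,0],"claw":-1},{"slide":[0,0,0.01],"angular":[0,0,0],"claw":-1},{"slide":[0,0,0.01],"angular":[0,0,0],"claw":-1}]'
```

```text
time: 13.9
position: [0.424, -0.3333, 0.1137]
tool_rot: [0.585, 3.085, 0.001]
ft_force: [0.5, 0.3, 1.1]
grip_width: 0.005
grip_force: 1.0
time: 14.2
position: [0.4245, -0.3339, 0.1134]
tool_rot: [0.585, 3.084, 0.001]
ft_force: [-3.2, 3.2, 17.4]
grip_width: 0.002
grip_force: 8.5
```

```bash
python3 -m inch '[{"slide":[0,0,-0.2],"angular":[0,0,0],"claw":1},{"slide":[0,0,-0.35],"angular":[0,0,0],"claw":1},{"slide":[0,0,-0.35],"angular":[0,0,0],"claw":1},{"slide":[0,0,-0.35],"angular":[0,0,0],"claw":1},{"slide":[0,0,-0.35],"angular":[0,0,0],"claw":1},{"slide":[0,0,-0.35],"angular":[0,0,0],"claw":1},{"slide":[0,0,-0.35],"angular":[0,0,0],"claw":1},{"slide":[0,0,-0.35],"angular":[0,0,0],"claw":1}]'
cat > look.py <<'E'
from h import *
X0=dict(vss=(.432,.315),vrs=(.4387,.1417),vsw=(.428,-.004),vob=(.443,-.1763),vrw=(.423,-.3307))
import sys
C={n:cloud(n) for n in("top","scene")}
for k in sys.argv[1:] or X0:
    x=X0[k]
    for cams in(("top",),("scene",),("top","scene")):
        try: f,e,n=vial(k,x,cams,C,r=.075); print(k,cams,f.round(4),np.degrees(f[2]).round(1),round(e,4),n)
        except Exception as ex: print(k,cams,"none")
    for n in C:
        w=C[n][1]; m=(np.hypot(w[...,0]-x[0],w[...,1]-x[1])<.05)&(w[...,2]>.09)&(w[...,2]<.13)&(C[n][0].min(-1)>140)
        if m.sum()>5: print("  cap",n,m.sum(),np.median(w[m],0).round(4),np.percentile(w[m][:,2],90).round(4))
E
python3 look.py
```

```text
time: 15.0
position: [0.4229, -0.3333, 0.1975]
tool_rot: [-0.586, -3.085, -0.0]
ft_force: [-0.5, -0.4, 0.4]
grip_width: 0.651
grip_force: 0.0
vss ('top',) [ 0.4335  0.3158 -0.369 ] -21.1 0.0004 [133]
vss ('scene',) [ 0.4285  0.3158 -0.3825] -21.9 0.0 [30]
vss ('top', 'scene') [0.4318 0.3164 1.2033] 68.9 0.0004 [133, 30]
  cap top 149 [0.4306 0.3163 0.1022] 0.1043
  cap scene 45 [0.4315 0.3141 0.1017] 0.1035
vrs ('top',) [0.4383 0.1418 1.3831] 79.2 0.0002 [40]
vrs ('scene',) [0.4397 0.1375 0.461 ] 26.4 0.0 [23]
vrs ('top', 'scene') [ 0.4386  0.1415 -0.8365] -47.9 0.0003 [40, 23]
  cap top 164 [0.437  0.1401 0.1021] 0.1045
  cap scene 57 [0.4376 0.138  0.1021] 0.1032
vsw ('top',) [ 0.4279 -0.0031 -0.0407] -2.3 0.0 [223]
vsw ('scene',) [ 0.4274 -0.0039 -0.0212] -1.2 0.0003 [139]
vsw ('top', 'scene') [ 0.4276 -0.0039 -0.0216] -1.2 0.0002 [223, 139]
  cap top 166 [ 0.4267 -0.0045  0.1024] 0.1046
  cap scene 70 [ 0.4292 -0.0055  0.1016] 0.1028
vob ('top',) [ 0.4426 -0.1765  0.2621] 15.0 0.0001 [168]
vob ('scene',) [ 0.4456 -0.1749  0.2911] 16.7 0.0004 [154]
vob ('top', 'scene') [ 0.4423 -0.1762  0.2538] 14.5 0.0004 [168, 154]
  cap top 169 [ 0.4421 -0.1759  0.1023] 0.1046
  cap scene 109 [ 0.4436 -0.1768  0.1019] 0.1032
vrw ('top',) [ 0.4226 -0.3308 -1.0739] -61.5 0.0003 [169]
vrw ('scene',) [ 0.4248 -0.3302  0.5369] 30.8 0.0 [163]
vrw ('top', 'scene') [ 0.4227 -0.3307  0.08  ] 4.6 0.0002 [169, 163]
  cap top 42 [ 0.4092 -0.3238  0.1003] 0.1043
  cap scene 153 [ 0.4244 -0.3318  0.1028] 0.1045
```

```bash
python3 plan.py .4237 -.331 .054 68.5; python3 -m inch '[{"slide":[0,0,0.12],"angular":[0,0,0],"claw":1},{"slide":[0,0,0.12],"angular":[0,0,0],"claw":1},{"slide":[0,0,0.12],"angular":[0,0,0],"claw":1},{"slide":[0,0,0.12],"angular":[0,0,0],"claw":1},{"slide":[0,0,0.12],"angular":[0,0,0],"claw":1}]';python3 plan.py .4237 -.331 .054 68.5
```

```text
t 15.1 p [ 0.4231 -0.3335  0.1979] cur 68.5 -> 68.5 q7 1.9 F [-0.2  0.3  0.4]
slide [0.001, 0.01, 0.576] ang [-0.0, -0.001, 0.0] minrows 2.9
time: 15.6
position: [0.4238, -0.334, 0.1694]
tool_rot: [0.586, 3.085, -0.001]
ft_force: [0.4, 0.4, -0.3]
grip_width: 0.993
grip_force: 0.0
t 15.6 p [ 0.4238 -0.334   0.1694] cur 68.5 -> 68.5 q7 1.92 F [ 0.4  0.4 -0.3]
slide [0.006, 0.011, 0.462] ang [-0.0, 0.003, 0.0] minrows 2.3
```

```bash
python3 -m inch '[{"slide":[0.006,0.011,0.15],"angular":[0,0,0],"claw":1},{"slide":[0.006,0.011,0.3],"angular":[0,0,0],"claw":1},{"slide":[0.006,0.011,0.42],"angular":[0,0,0],"claw":1},{"slide":[0.006,0.011,0.46],"angular":[0,0,0],"claw":1},{"slide":[0.006,0.011,0.46],"angular":[0,0,0],"claw":1},{"slide":[0.006,0.011,0.46],"angular":[0,0,0],"claw":-1},{"slide":[0.006,0.011,0.46],"angular":[0,0,0],"claw":-1},{"slide":[0.006,0.011,0.46],"angular":[0,0,0],"claw":-1},{"slide":[0.006,0.011,0.46],"angular":[0,0,0],"claw":-1},{"slide":[0.006,0.011,0.46],"angular":[0,0,0],"claw":-1}]' 25
```

```text
time: 16.6
position: [0.4234, -0.3307, 0.054]
tool_rot: [0.585, 3.085, -0.0]
ft_force: [-0.5, 0.3, 4.6]
grip_width: 0.676
grip_force: 25.0
```

```bash
python3 -m inch '[{"slide":[0,0,0],"angular":[0,0,0],"claw":-1},{"slide":[0,0,0],"angular":[0,0,0],"claw":-1},{"slide":[0,0,0],"angular":[0,0,0],"claw":-1}]' 25; python3 plan.py .4237 -.331 .054 68.5
```

```text
time: 16.9
position: [0.4234, -0.3307, 0.054]
tool_rot: [0.585, 3.085, -0.0]
ft_force: [-0.6, 1.1, 6.4]
grip_width: 0.683
grip_force: 25.0
t 16.9 p [ 0.4234 -0.3307  0.054 ] cur 68.5 -> 68.5 q7 2.02 F [-0.6  1.1  6.4]
slide [-0.002, -0.001, 0.0] ang [0.0, 0.002, 0.0] minrows 0.0
```

```bash
python3 -m inch '[{"slide":[0,0,-0.15],"angular":[0,0,0],"claw":-1},{"slide":[0,0,-0.3],"angular":[0,0,0],"claw":-1},{"slide":[0,0,-0.4],"angular":[0,0,0],"claw":-1},{"slide":[0,0,-0.4],"angular":[0,0,0],"claw":-1}]'; python3 plan.py .637 -.1167 .135 68.5;python3 plan.py .637 -.1167 .135 0
```

```text
time: 17.3
position: [0.4246, -0.3317, 0.1562]
tool_rot: [0.585, 3.081, -0.002]
ft_force: [1.1, -0.4, -2.6]
grip_width: 0.686
grip_force: 25.0
t 17.3 p [ 0.4246 -0.3317  0.1562] cur 68.5 -> 68.5 q7 1.92 F [ 1.1 -0.4 -2.6]
slide [-0.475, 1.112, 0.088] ang [0.0, 0.012, 0.0] minrows 6.1
t 17.3 p [ 0.4246 -0.3317  0.1562] cur 68.5 -> 0.0 q7 1.92 F [ 1.1 -0.4 -2.6]
slide [-0.475, 1.112, 0.088] ang [0.007, 0.01, 2.283] minrows 8.0
```

```bash
python3 -m inch '[{"slide":[-0.4,0.93,0.0],"angular":[0,0,0.99],"claw":-1},{"slide":[-0.4,0.93,0.0],"angular":[0,0,0.99],"claw":-1},{"slide":[-0.4,0.93,0.0],"angular":[0,0,0.99],"claw":-1},{"slide":[-0.4,0.93,0.0],"angular":[0,0,0.99],"claw":-1},{"slide":[-0.4,0.93,0.0],"angular":[0,0,0.99],"claw":-1},{"slide":[-0.4,0.93,0.0],"angular":[0,0,0.99],"claw":-1},{"slide":[-0.4,0.93,0.0],"angular":[0,0,0.99],"claw":-1}]'; python3 plan.py .637 -.1167 .13 8
```

```text
time: 18.0
position: [0.6011, -0.1478, 0.1504]
tool_rot: [-1.349, -2.833, 0.003]
ft_force: [0.1, -1.1, -3.3]
grip_width: 0.684
grip_force: 25.0
t 18.0 p [ 0.6011 -0.1478  0.1504] cur 39.1 -> 8.0 q7 1.07 F [ 0.1 -1.1 -3.3]
slide [0.006, 0.19, 0.081] ang [-0.007, -0.003, 1.036] minrows 3.6
```

```bash
python3 -m inch '[{"slide":[0.006,0.19,0.0],"angular":[0,0,0.99],"claw":-1},{"slide":[0.006,0.19,0.0],"angular":[0,0,0.99],"claw":-1},{"slide":[0.006,0.19,0.08],"angular":[0,0,0.99],"claw":-1},{"slide":[0.006,0.19,0.08],"angular":[0,0,0.99],"claw":-1},{"slide":[0.006,0.19,0.08],"angular":[0,0,0.99],"claw":-1},{"slide":[0.006,0.19,0.08],"angular":[0,0,0.99],"claw":-1}]'; python3 plan.py .637 -.1167 .11 8
cat > held.py <<'E'
from h import *
import sys
# held.py key : fit held vial; bottom height zb from TCP z
k=sys.argv[1]; p=ctrl.get_state()["position"]; C={n:cloud(n) for n in("top","scene")}
zb=p[2]-float(sys.argv[2] if len(sys.argv)>2 else .054); print("tcp",p.round(4),"zb",round(zb,4))
for cams in(("top",),("scene",),("top","scene")):
    try: f,e,n=vial(k,p[:2],cams,C,zb); print(cams,f.round(4),np.degrees(f[2]).round(1),round(e,4),n)
    except Exception as ex: print(cams,"none")
E
python3 held.py vrw
```

```text
time: 18.6
position: [0.6361, -0.1215, 0.1329]
tool_rot: [-2.039, -2.39, 0.001]
ft_force: [0.0, 0.1, -2.6]
grip_width: 0.683
grip_force: 25.0
t 18.6 p [ 0.6361 -0.1215  0.1329] cur 9.1 -> 8.0 q7 0.56 F [ 0.   0.1 -2.6]
slide [0.019, 0.007, 0.092] ang [-0.002, 0.001, 0.036] minrows 0.5
tcp [ 0.6361 -0.1215  0.1329] zb 0.0789
('top',) [ 0.6361 -0.1215  0.    ] 0.0 nan [0]
('scene',) [ 0.6361 -0.1208 -1.0054] -57.6 0.0003 [155]
('top', 'scene') [ 0.6361 -0.1208 -1.0054] -57.6 0.0003 [0, 155]h.py:30: RuntimeWarning: invalid value encountered in scalar divide
  return d,np.sqrt(2*best.cost/len(P))
```

```bash
python3 -m inch '[{"slide":[0.019,0.007,0.0],"angular":[0,0,0],"claw":-1},{"slide":[0.019,0.007,0.05],"angular":[0,0,0],"claw":-1},{"slide":[0.019,0.007,0.08],"angular":[0,0,0],"claw":-1},{"slide":[0.019,0.007,0.1],"angular":[0,0,0],"claw":-1},{"slide":[0.019,0.007,0.11],"angular":[0,0,0],"claw":-1},{"slide":[0.019,0.007,0.12],"angular":[0,0,0],"claw":-1},{"slide":[0.019,0.007,0.13],"angular":[0,0,0],"claw":-1}]'; python3 plan.py .637 -.117 .077 8
```

```text
time: 19.4
position: [0.6383, -0.1151, 0.1008]
tool_rot: [2.038, 2.39, -0.0]
ft_force: [0.6, 0.6, -2.4]
grip_width: 0.689
grip_force: 25.0
t 19.4 p [ 0.6383 -0.1151  0.1008] cur 9.1 -> 8.0 q7 0.56 F [ 0.6  0.6 -2.4]
slide [-0.007, -0.006, 0.095] ang [0.0, 0.0, 0.037] minrows 0.5
```

```bash
python3 -m inch '[{"slide":[-0.004,-0.004,0.02],"angular":[0,0,0],"claw":-1},{"slide":[-0.004,-0.004,0.04],"angular":[0,0,0],"claw":-1},{"slide":[-0.004,-0.004,0.06],"angular":[0,0,0],"claw":-1},{"slide":[-0.004,-0.004,0.08],"angular":[0,0,0],"claw":-1},{"slide":[-0.004,-0.004,0.09],"angular":[0,0,0],"claw":-1},{"slide":[-0.004,-0.004,0.095],"angular":[0,0,0],"claw":-1},{"slide":[-0.004,-0.004,0.1],"angular":[0,0,0],"claw":-1}]'
```

```text
time: 20.1
position: [0.6374, -0.1159, 0.0761]
tool_rot: [-2.038, -2.391, -0.0]
ft_force: [-3.0, -0.0, 4.3]
grip_width: 0.676
grip_force: 25.0
```

```bash
python3 -m inch '[{"slide":[0,0,-0.004],"angular":[0,0,0],"claw":1},{"slide":[0,0,-0.004],"angular":[0,0,0],"claw":1},{"slide":[0,0,-0.004],"angular":[0,0,0],"claw":1},{"slide":[0,0,-0.004],"angular":[0,0,0],"claw":1},{"slide":[0,0,-0.1],"angular":[0,0,0],"claw":1},{"slide":[0,0,-0.3],"angular":[0,0,0],"claw":1},{"slide":[0,0,-0.4],"angular":[0,0,0],"claw":1},{"slide":[0,0,-0.4],"angular":[0,0,0],"claw":1}]'; python3 plan.py .443 -.1762 .15 15
python3 - <<'E'
from h import *
import sys
C={n:cloud(n) for n in("top","scene")}
for c in(("top",),("scene",)): print(vial("vrw",(.637,-.116),c,C,zb=.022))
print(vial("vob",(.443,-.1763),("top",),C))
E
```

```text
time: 20.9
position: [0.64, -0.1171, 0.1808]
tool_rot: [2.034, 2.385, 0.008]
ft_force: [-0.7, 0.2, 0.1]
grip_width: 0.999
grip_force: 0.0
t 20.9 p [ 0.64   -0.1171  0.1808] cur 9.1 -> 15.0 q7 0.53 F [-0.7  0.2  0.1]
slide [-0.109, -0.816, 0.117] ang [0.016, 0.005, -0.197] minrows 4.2
(array([ 0.637, -0.116,  0.   ]), np.float64(nan), [0])
(array([ 0.6378159 , -0.11839399,  0.        ]), np.float64(0.0), [120])
(array([ 0.43915859, -0.17735448,  0.26214572]), np.float64(0.00010156054095599569), [170])h.py:30: RuntimeWarning: invalid value encountered in scalar divide
  return d,np.sqrt(2*best.cost/len(P))
```

```bash
python3 -m inch '[{"slide":[-0.109,-0.816,0.0],"angular":[0,0,-0.197],"claw":1},{"slide":[-0.109,-0.816,0.0],"angular":[0,0,-0.197],"claw":1},{"slide":[-0.109,-0.816,0.0],"angular":[0,0,-0.197],"claw":1},{"slide":[-0.109,-0.816,0.0],"angular":[0,0,-0.197],"claw":1},{"slide":[-0.109,-0.816,0.0],"angular":[0,0,-0.197],"claw":1},{"slide":[-0.109,-0.816,0.05],"angular":[0,0,-0.197],"claw":1},{"slide":[-0.109,-0.816,0.05],"angular":[0,0,-0.197],"claw":1}]'; python3 plan.py .443 -.1762 .054 15
```

```text
time: 21.7
position: [0.4399, -0.1739, 0.1613]
tool_rot: [-1.909, -2.492, 0.002]
ft_force: [0.1, 0.6, -0.4]
grip_width: 0.999
grip_force: 0.0
t 21.7 p [ 0.4399 -0.1739  0.1613] cur 15.1 -> 15.0 q7 0.56 F [ 0.1  0.6 -0.4]
slide [-0.012, 0.011, 0.429] ang [-0.005, -0.002, 0.003] minrows 2.1
```

```bash
python3 -m inch '[{"slide":[-0.01,0.008,0.13],"angular":[0,0,0],"claw":1},{"slide":[-0.01,0.008,0.27],"angular":[0,0,0],"claw":1},{"slide":[-0.01,0.008,0.38],"angular":[0,0,0],"claw":1},{"slide":[-0.01,0.008,0.425],"angular":[0,0,0],"claw":1},{"slide":[-0.01,0.008,0.425],"angular":[0,0,0],"claw":1},{"slide":[-0.01,0.008,0.425],"angular":[0,0,0],"claw":-1},{"slide":[-0.01,0.008,0.425],"angular":[0,0,0],"claw":-1},{"slide":[-0.01,0.008,0.425],"angular":[0,0,0],"claw":-1},{"slide":[-0.01,0.008,0.425],"angular":[0,0,0],"claw":-1},{"slide":[-0.01,0.008,0.425],"angular":[0,0,0],"claw":-1}]' 25;  python3 -m inch '[{"slide":[0,0,0],"angular":[0,0,0],"claw":-1},{"slide":[0,0,0],"angular":[0,0,0],"claw":-1},{"slide":[0,0,0],"angular":[0,0,0],"claw":-1}]' 25; python3 plan.py .64 .2 .16 -1.5
```

```text
time: 22.7
position: [0.4433, -0.177, 0.0576]
tool_rot: [1.912, 2.492, 0.002]
ft_force: [-0.4, 0.7, -0.2]
grip_width: 0.631
grip_force: 0.0
time: 23.0
position: [0.4429, -0.177, 0.0572]
tool_rot: [1.912, 2.493, 0.001]
ft_force: [-0.0, -0.5, 2.9]
grip_width: 0.506
grip_force: 25.0
t 23.0 p [ 0.4429 -0.177   0.0572] cur 15.0 -> -1.5 q7 0.74 F [-0.  -0.5  2.9]
slide [1.252, 1.152, -0.41] ang [0.001, -0.0, 0.551] minrows 8.8
```

```bash
python3 -m inch '[{"slide":[0,0,-0.15],"angular":[0,0,0],"claw":-1},{"slide":[0,0,-0.3],"angular":[0,0,0],"claw":-1},{"slide":[0,0,-0.45],"angular":[0,0,0],"claw":-1},{"slide":[0.1,0.1,-0.45],"angular":[0,0,0.1],"claw":-1},{"slide":[0.99,0.91,-0.45],"angular":[0,0,0.55],"claw":-1},{"slide":[0.99,0.91,-0.45],"angular":[0,0,0.55],"claw":-1},{"slide":[0.99,0.91,-0.45],"angular":[0,0,0.55],"claw":-1},{"slide":[0.99,0.91,-0.45],"angular":[0,0,0.55],"claw":-1},{"slide":[0.99,0.91,-0.45],"angular":[0,0,0.55],"claw":-1},{"slide":[0.99,0.91,-0.45],"angular":[0,0,0.55],"claw":-1}]'; python3 plan.py .641 .2009 .135 -1.5
```

```text
time: 24.0
position: [0.5981, 0.1217, 0.1688]
tool_rot: [-2.249, -2.192, 0.001]
ft_force: [0.1, -0.5, 0.1]
grip_width: 0.5
grip_force: 25.0
t 24.0 p [0.5981 0.1217 0.1688] cur -1.5 -> -1.5 q7 -0.1 F [ 0.1 -0.5  0.1]
slide [0.321, 0.164, 0.135] ang [-0.002, 0.001, 0.001] minrows 1.9
```

```bash
python3 -m inch '[{"slide":[0.3,0.15,0.0],"angular":[0,0,0],"claw":-1},{"slide":[0.3,0.15,0.0],"angular":[0,0,0],"claw":-1},{"slide":[0.3,0.15,0.1],"angular":[0,0,0],"claw":-1},{"slide":[0.3,0.15,0.1],"angular":[0,0,0],"claw":-1},{"slide":[0.3,0.15,0.1],"angular":[0,0,0],"claw":-1}]'; python3 plan.py .641 .2009 .135 -1.5; python3 held.py vob .0572
```

```text
time: 24.5
position: [0.6364, 0.1924, 0.1436]
tool_rot: [-2.251, -2.191, 0.005]
ft_force: [0.5, 0.3, -1.1]
grip_width: 0.506
grip_force: 25.0
t 24.5 p [0.6364 0.1924 0.1436] cur -1.6 -> -1.5 q7 -0.16 F [ 0.5  0.3 -1.1]
slide [0.035, 0.018, 0.034] ang [-0.005, 0.004, -0.002] minrows 0.3
tcp [0.6364 0.1924 0.1436] zb 0.0864
('top',) [ 0.6367  0.1935 -0.0457] -2.6 0.0005 [108]
('scene',) [ 0.6362  0.1935 -0.0602] -3.4 0.0011 [153]
('top', 'scene') [ 0.6365  0.1935 -0.0558] -3.2 0.0009 [108, 153]
```

```bash
python3 -m inch '[{"slide":[0.03,0.02,0.0],"angular":[0,0,0],"claw":-1},{"slide":[0.03,0.02,0.05],"angular":[0,0,0],"claw":-1},{"slide":[0.03,0.02,0.1],"angular":[0,0,0],"claw":-1},{"slide":[0.03,0.02,0.12],"angular":[0,0,0],"claw":-1},{"slide":[0.03,0.02,0.13],"angular":[0,0,0],"claw":-1},{"slide":[0.03,0.02,0.14],"angular":[0,0,0],"claw":-1},{"slide":[0.03,0.02,0.15],"angular":[0,0,0],"claw":-1}]'; python3 plan.py .641 .2 .079 -1.5
```

```text
time: 25.3
position: [0.6427, 0.201, 0.1072]
tool_rot: [2.25, 2.192, 0.001]
ft_force: [0.5, 0.1, -1.1]
grip_width: 0.502
grip_force: 25.0
t 25.3 p [0.6427 0.201  0.1072] cur -1.5 -> -1.5 q7 -0.15 F [ 0.5  0.1 -1.1]
slide [-0.004, -0.007, 0.113] ang [0.001, -0.0, 0.0] minrows 0.6
```

```bash
python3 -m inch '[{"slide":[-0.004,-0.005,0],"angular":[0,0,0],"claw":-1},{"slide":[-0.004,-0.005,0.01],"angular":[0,0,0],"claw":-1},{"slide":[-0.004,-0.005,0.02],"angular":[0,0,0],"claw":-1},{"slide":[-0.004,-0.005,0.03],"angular":[0,0,0],"claw":-1},{"slide":[-0.004,-0.005,0.03],"angular":[0,0,0],"claw":-1}]'; python3 plan.py .641 .2 .079 -1.5
```

```text
time: 25.8
position: [0.6409, 0.2002, 0.0991]
tool_rot: [-2.25, -2.192, 0.001]
ft_force: [-0.5, 0.9, -2.3]
grip_width: 0.502
grip_force: 25.0
t 25.8 p [0.6409 0.2002 0.0991] cur -1.5 -> -1.5 q7 -0.14 F [-0.5  0.9 -2.3]
slide [-0.001, 0.001, 0.08] ang [-0.001, 0.0, 0.001] minrows 0.4
```

Bottom at .042, inside, no force. Continue down.

```bash
python3 -m inch '[{"slide":[0,0,0.02],"angular":[0,0,0],"claw":-1},{"slide":[0,0,0.04],"angular":[0,0,0],"claw":-1},{"slide":[0,0,0.06],"angular":[0,0,0],"claw":-1},{"slide":[0,0,0.075],"angular":[0,0,0],"claw":-1},{"slide":[0,0,0.084],"angular":[0,0,0],"claw":-1},{"slide":[0,0,0.084],"angular":[0,0,0],"claw":-1}]'
```

```text
time: 26.4
position: [0.6409, 0.2003, 0.0793]
tool_rot: [-2.249, -2.192, 0.0]
ft_force: [-3.5, 0.8, 3.6]
grip_width: 0.503
grip_force: 25.0
```

```bash
python3 -m inch '[{"slide":[0,0,-0.003],"angular":[0,0,0],"claw":1},{"slide":[0,0,-0.003],"angular":[0,0,0],"claw":1},{"slide":[0,0,-0.003],"angular":[0,0,0],"claw":1},{"slide":[0,0,-0.003],"angular":[0,0,0],"claw":1},{"slide":[0,0,-0.003],"angular":[0,0,0],"claw":1},{"slide":[0,0,-0.1],"angular":[0,0,0],"claw":1},{"slide":[0,0,-0.3],"angular":[0,0,0],"claw":1},{"slide":[0,0,-0.38],"angular":[0,0,0],"claw":1},{"slide":[0,0,-0.38],"angular":[0,0,0],"claw":1}]'; python3 plan.py .432 .316 .15 -21.3; python3 look.py vss
```

```text
time: 27.3
position: [0.6437, 0.2004, 0.1781]
tool_rot: [2.248, 2.19, 0.011]
ft_force: [0.5, -0.1, -0.9]
grip_width: 1.0
grip_force: 0.0
t 27.3 p [0.6437 0.2004 0.1781] cur -1.5 -> -21.3 q7 -0.17 F [ 0.5 -0.1 -0.9]
slide [0.44, -0.859, 0.108] ang [0.012, -0.008, 0.66] minrows 4.9
vss ('top',) [0.432 0.315 0.   ] 0.0 nan [0]
vss ('scene',) [0.4307 0.3156 1.1712] 67.1 0.0003 [38]
vss ('top', 'scene') [0.4307 0.3156 1.1712] 67.1 0.0003 [0, 38]
  cap scene 44 [0.4321 0.3138 0.102 ] 0.1036h.py:30: RuntimeWarning: invalid value encountered in scalar divide
  return d,np.sqrt(2*best.cost/len(P))
```

```bash
python3 -m inch '[{"slide":[0.44,-0.859,0],"angular":[0,0,0.66],"claw":1},{"slide":[0.44,-0.859,0],"angular":[0,0,0.66],"claw":1},{"slide":[0.44,-0.859,0],"angular":[0,0,0.66],"claw":1},{"slide":[0.44,-0.859,0],"angular":[0,0,0.66],"claw":1},{"slide":[0.44,-0.859,0],"angular":[0,0,0.66],"claw":1},{"slide":[0.44,-0.859,0.05],"angular":[0,0,0.66],"claw":1},{"slide":[0.44,-0.859,0.05],"angular":[0,0,0.66],"claw":1},{"slide":[0.44,-0.859,0.05],"angular":[0,0,0.66],"claw":1}]'; python3 plan.py .432 .316 .055 -21.3
```

```text
time: 28.2
position: [0.4298, 0.3142, 0.1601]
tool_rot: [2.594, 1.77, -0.003]
ft_force: [-0.2, 0.2, 0.2]
grip_width: 1.003
grip_force: 0.0
t 28.2 p [0.4298 0.3142 0.1601] cur -21.4 -> -21.3 q7 -0.98 F [-0.2  0.2  0.2]
slide [0.011, 0.005, 0.42] ang [0.001, 0.004, -0.003] minrows 2.1
```

```bash
python3 -m inch '[{"slide":[0.011,0.005,0.13],"angular":[0,0,0],"claw":1},{"slide":[0.011,0.005,0.27],"angular":[0,0,0],"claw":1},{"slide":[0.011,0.005,0.38],"angular":[0,0,0],"claw":1},{"slide":[0.011,0.005,0.42],"angular":[0,0,0],"claw":1},{"slide":[0.011,0.005,0.42],"angular":[0,0,0],"claw":1},{"slide":[0.011,0.005,0.42],"angular":[0,0,0],"claw":-1},{"slide":[0.011,0.005,0.42],"angular":[0,0,0],"claw":-1},{"slide":[0.011,0.005,0.42],"angular":[0,0,0],"claw":-1},{"slide":[0.011,0.005,0.42],"angular":[0,0,0],"claw":-1},{"slide":[0.011,0.005,0.42],"angular":[0,0,0],"claw":-1}]' 25;  python3 -m inch '[{"slide":[0,0,0],"angular":[0,0,0],"claw":-1},{"slide":[0,0,0],"angular":[0,0,0],"claw":-1},{"slide":[0,0,0],"angular":[0,0,0],"claw":-1}]' 25; python3 plan.py .64 -.0084 .16 -0.8
```

```text
time: 29.2
position: [0.4317, 0.3181, 0.0566]
tool_rot: [-2.593, -1.773, -0.002]
ft_force: [0.6, -0.3, 0.2]
grip_width: 0.628
grip_force: 0.0
time: 29.5
position: [0.4314, 0.318, 0.0563]
tool_rot: [-2.593, -1.773, -0.0]
ft_force: [-0.9, 0.4, 2.0]
grip_width: 0.526
grip_force: 25.0
t 29.5 p [0.4314 0.318  0.0563] cur -21.3 -> -0.8 q7 -0.89 F [-0.9  0.4  2. ]
slide [-0.914, 1.251, -0.415] ang [-0.0, -0.001, -0.682] minrows 8.0
```

```bash
python3 -m inch '[{"slide":[0,0,-0.15],"angular":[0,0,0],"claw":-1},{"slide":[0,0,-0.3],"angular":[0,0,0],"claw":-1},{"slide":[0,0,-0.45],"angular":[0,0,0],"claw":-1},{"slide":[-0.1,0.13,-0.45],"angular":[0,0,-0.1],"claw":-1},{"slide":[-0.7,0.96,-0.45],"angular":[0,0,-0.68],"claw":-1},{"slide":[-0.7,0.96,-0.45],"angular":[0,0,-0.68],"claw":-1},{"slide":[-0.7,0.96,-0.45],"angular":[0,0,-0.68],"claw":-1},{"slide":[-0.7,0.96,-0.45],"angular":[0,0,-0.68],"claw":-1},{"slide":[-0.7,0.96,-0.45],"angular":[0,0,-0.68],"claw":-1},{"slide":[-0.7,0.96,-0.45],"angular":[0,0,-0.68],"claw":-1}]'; python3 plan.py .6435 -.0084 .135 -.8
```

```text
time: 30.5
position: [0.5932, 0.0607, 0.1684]
tool_rot: [2.244, 2.194, -0.003]
ft_force: [0.1, -0.7, -2.2]
grip_width: 0.533
grip_force: 25.0
t 30.5 p [0.5932 0.0607 0.1684] cur -1.3 -> -0.8 q7 0.02 F [ 0.1 -0.7 -2.2]
slide [-0.271, 0.207, 0.135] ang [0.003, 0.008, -0.016] minrows 1.8
```

```bash
python3 -m inch '[{"slide":[-0.265,0.2,0.0],"angular":[0,0,0],"claw":-1},{"slide":[-0.265,0.2,0.0],"angular":[0,0,0],"claw":-1},{"slide":[-0.265,0.2,0.1],"angular":[0,0,0],"claw":-1},{"slide":[-0.265,0.2,0.1],"angular":[0,0,0],"claw":-1},{"slide":[-0.265,0.2,0.1],"angular":[0,0,0],"claw":-1},{"slide":[-0.265,0.2,0.1],"angular":[0,0,0],"claw":-1}]'; python3 plan.py .6435 -.0084 .078 -.8; python3 held.py vss .0563
```

```text
time: 31.1
position: [0.6407, 0.002, 0.1441]
tool_rot: [-2.236, -2.206, -0.001]
ft_force: [1.2, 0.8, -2.4]
grip_width: 0.53
grip_force: 25.0
t 31.1 p [0.6407 0.002  0.1441] cur -0.8 -> -0.8 q7 0.19 F [ 1.2  0.8 -2.4]
slide [-0.041, 0.012, 0.265] ang [0.001, -0.001, 0.001] minrows 1.3
tcp [0.6407 0.002  0.1441] zb 0.0878
('top',) [0.6407 0.002  0.    ] 0.0 nan [0]
('scene',) [6.4010e-01 1.5000e-03 1.5489e+00] 88.7 0.001 [153]
('top', 'scene') [6.4010e-01 1.5000e-03 1.5489e+00] 88.7 0.001 [0, 153]h.py:30: RuntimeWarning: invalid value encountered in scalar divide
  return d,np.sqrt(2*best.cost/len(P))
```

```bash
python3 -m inch '[{"slide":[-0.041,0.014,0.0],"angular":[0,0,0],"claw":-1},{"slide":[-0.041,0.014,0.06],"angular":[0,0,0],"claw":-1},{"slide":[-0.041,0.014,0.1],"angular":[0,0,0],"claw":-1},{"slide":[-0.041,0.014,0.125],"angular":[0,0,0],"claw":-1},{"slide":[-0.041,0.014,0.13],"angular":[0,0,0],"claw":-1},{"slide":[-0.041,0.014,0.135],"angular":[0,0,0],"claw":-1},{"slide":[-0.041,0.014,0.135],"angular":[0,0,0],"claw":-1}]'; python3 plan.py .6435 -.0084 .078 -.8
```

```text
time: 31.9
position: [0.6441, -0.0096, 0.1099]
tool_rot: [2.238, 2.204, 0.0]
ft_force: [0.8, -0.5, -2.6]
grip_width: 0.527
grip_force: 25.0
t 31.9 p [ 0.6441 -0.0096  0.1099] cur -0.9 -> -0.8 q7 0.23 F [ 0.8 -0.5 -2.6]
slide [0.005, -0.002, 0.128] ang [0.0, -0.0, -0.002] minrows 0.6
```

```bash
python3 -m inch '[{"slide":[0.003,0,0],"angular":[0,0,0],"claw":-1},{"slide":[0.003,0,0.015],"angular":[0,0,0],"claw":-1},{"slide":[0.003,0,0.03],"angular":[0,0,0],"claw":-1},{"slide":[0.003,0,0.04],"angular":[0,0,0],"claw":-1},{"slide":[0.003,0,0.04],"angular":[0,0,0],"claw":-1}]'; python3 plan.py .6435 -.0084 .078 -.8
```

```text
time: 32.4
position: [0.6436, -0.0085, 0.0991]
tool_rot: [-2.238, -2.204, 0.0]
ft_force: [-0.4, 1.1, -1.0]
grip_width: 0.523
grip_force: 25.0
t 32.4 p [ 0.6436 -0.0085  0.0991] cur -0.9 -> -0.8 q7 0.23 F [-0.4  1.1 -1. ]
slide [0.0, -0.0, 0.084] ang [-0.002, -0.001, -0.002] minrows 0.4
```

Bottom at .043, inside the bore with no resistance.

```bash
python3 -m inch '[{"slide":[0,0,0.02],"angular":[0,0,0],"claw":-1},{"slide":[0,0,0.04],"angular":[0,0,0],"claw":-1},{"slide":[0,0,0.06],"angular":[0,0,0],"claw":-1},{"slide":[0,0,0.078],"angular":[0,0,0],"claw":-1},{"slide":[0,0,0.088],"angular":[0,0,0],"claw":-1},{"slide":[0,0,0.088],"angular":[0,0,0],"claw":-1}]'
```

```text
time: 33.0
position: [0.6437, -0.0085, 0.0783]
tool_rot: [-2.237, -2.204, -0.0]
ft_force: [-2.2, 2.8, 4.3]
grip_width: 0.528
grip_force: 25.0
```

```bash
python3 -m inch '[{"slide":[0,0,-0.003],"angular":[0,0,0],"claw":1},{"slide":[0,0,-0.003],"angular":[0,0,0],"claw":1},{"slide":[0,0,-0.003],"angular":[0,0,0],"claw":1},{"slide":[0,0,-0.003],"angular":[0,0,0],"claw":1},{"slide":[0,0,-0.003],"angular":[0,0,0],"claw":1},{"slide":[0,0,-0.1],"angular":[0,0,0],"claw":1},{"slide":[0,0,-0.3],"angular":[0,0,0],"claw":1},{"slide":[0,0,-0.38],"angular":[0,0,0],"claw":1},{"slide":[0,0,-0.38],"angular":[0,0,0],"claw":1}]'; python3 plan.py .4277 -.0037 .15 -1.7; python3 look.py vsw vrs
```

```text
time: 33.9
position: [0.6463, -0.0097, 0.1769]
tool_rot: [2.235, 2.201, 0.009]
ft_force: [0.4, 0.4, 0.0]
grip_width: 0.998
grip_force: 0.0
t 33.9 p [ 0.6463 -0.0097  0.1769] cur -0.9 -> -1.7 q7 0.2 F [0.4 0.4 0. ]
slide [0.01, -0.875, 0.102] ang [0.014, -0.001, 0.027] minrows 4.4
vsw ('top',) [ 0.4278 -0.0054 -0.0397] -2.3 0.0 [214]
vsw ('scene',) [ 0.4299 -0.0074  0.1376] 7.9 0.0001 [127]
vsw ('top', 'scene') [ 0.4279 -0.0043 -0.0441] -2.5 0.0001 [214, 127]
  cap top 166 [ 0.4267 -0.0044  0.1024] 0.1045
  cap scene 70 [ 0.4292 -0.0037  0.1019] 0.1035
vrs ('top',) [0.4387 0.1417 0.    ] 0.0 nan [0]
vrs ('scene',) [ 0.438   0.1399 -1.0076] -57.7 0.0009 [38]
vrs ('top', 'scene') [ 0.438   0.1399 -1.0076] -57.7 0.0009 [0, 38]
  cap scene 57 [0.4386 0.14   0.102 ] 0.1036h.py:30: RuntimeWarning: invalid value encountered in scalar divide
  return d,np.sqrt(2*best.cost/len(P))
```

```bash
python3 -m inch '[{"slide":[0.02,-0.875,0],"angular":[0,0,0.04],"claw":1},{"slide":[0.02,-0.875,0],"angular":[0,0,0.04],"claw":1},{"slide":[0.02,-0.875,0],"angular":[0,0,0.04],"claw":1},{"slide":[0.02,-0.875,0],"angular":[0,0,0.04],"claw":1},{"slide":[0.02,-0.875,0],"angular":[0,0,0.04],"claw":1},{"slide":[0.02,-0.875,0.05],"angular":[0,0,0.04],"claw":1},{"slide":[0.02,-0.875,0.05],"angular":[0,0,0.04],"claw":1},{"slide":[0.02,-0.875,0.05],"angular":[0,0,0.04],"claw":1}]'; python3 plan.py .428 -.0043 .055 -2
```

```text
time: 34.8
position: [0.4257, -0.0011, 0.1595]
tool_rot: [2.262, 2.179, -0.004]
ft_force: [1.4, 0.2, 0.6]
grip_width: 1.003
grip_force: 0.0
t 34.8 p [ 0.4257 -0.0011  0.1595] cur -2.1 -> -2.0 q7 -0.24 F [1.4 0.2 0.6]
slide [-0.012, 0.01, 0.418] ang [-0.002, 0.005, -0.004] minrows 2.1
```

```bash
python3 -m inch '[{"slide":[-0.012,0.008,0.13],"angular":[0,0,0],"claw":1},{"slide":[-0.012,0.008,0.27],"angular":[0,0,0],"claw":1},{"slide":[-0.012,0.008,0.38],"angular":[0,0,0],"claw":1},{"slide":[-0.012,0.008,0.42],"angular":[0,0,0],"claw":1},{"slide":[-0.012,0.008,0.42],"angular":[0,0,0],"claw":1},{"slide":[-0.012,0.008,0.42],"angular":[0,0,0],"claw":-1},{"slide":[-0.012,0.008,0.42],"angular":[0,0,0],"claw":-1},{"slide":[-0.012,0.008,0.42],"angular":[0,0,0],"claw":-1},{"slide":[-0.012,0.008,0.42],"angular":[0,0,0],"claw":-1},{"slide":[-0.012,0.008,0.42],"angular":[0,0,0],"claw":-1}]' 25;  python3 -m inch '[{"slide":[0,0,0],"angular":[0,0,0],"claw":-1},{"slide":[0,0,0],"angular":[0,0,0],"claw":-1},{"slide":[0,0,0],"angular":[0,0,0],"claw":-1}]' 25; python3 plan.py .64 .1 .16 -0.7
```

```text
time: 35.8
position: [0.4277, -0.0034, 0.056]
tool_rot: [2.261, 2.181, 0.003]
ft_force: [-1.0, -0.3, 3.5]
grip_width: 0.688
grip_force: 25.0
time: 36.1
position: [0.4277, -0.0034, 0.0559]
tool_rot: [-2.261, -2.181, -0.002]
ft_force: [-2.2, 0.5, 4.9]
grip_width: 0.691
grip_force: 25.0
t 36.1 p [ 0.4277 -0.0034  0.0559] cur -2.1 -> -0.7 q7 -0.07 F [-2.2  0.5  4.9]
slide [0.444, 0.834, -0.415] ang [0.001, -0.002, -0.046] minrows 5.2
```

```bash
python3 -m inch '[{"slide":[0,0,-0.15],"angular":[0,0,0],"claw":-1},{"slide":[0,0,-0.3],"angular":[0,0,0],"claw":-1},{"slide":[0.05,0,-0.45],"angular":[0,0,0],"claw":-1},{"slide":[0.2,0.13,-0.47],"angular":[0,0,-0.04],"claw":-1},{"slide":[0.43,0.8,-0.45],"angular":[0,0,-0.04],"claw":-1},{"slide":[0.43,0.8,-0.45],"angular":[0,0,-0.04],"claw":-1},{"slide":[0.43,0.8,-0.45],"angular":[0,0,-0.04],"claw":-1},{"slide":[0.43,0.8,-0.45],"angular":[0,0,-0.04],"claw":-1},{"slide":[0.43,0.8,-0.35],"angular":[0,0,-0.04],"claw":-1},{"slide":[0.43,0.8,-0.35],"angular":[0,0,-0.04],"claw":-1}]'; python3 plan.py .641 .1003 .078 -.7;  python3 held.py vsw .0559
```

```text
time: 37.1
position: [0.6285, 0.0963, 0.1383]
tool_rot: [-2.236, -2.203, 0.012]
ft_force: [-0.6, 0.1, -2.2]
grip_width: 0.686
grip_force: 25.0
t 37.1 p [0.6285 0.0963 0.1383] cur -0.9 -> -0.7 q7 0.08 F [-0.6  0.1 -2.2]
slide [0.018, 0.051, 0.241] ang [-0.015, 0.007, -0.005] minrows 1.2
tcp [0.6285 0.0963 0.1383] zb 0.0824
('top',) [ 0.6078  0.0962 -1.5663] -89.7 0.0001 [5]
('scene',) [ 0.6313  0.0956 -0.0037] -0.2 0.0011 [308]
('top', 'scene') [ 0.6313  0.0957 -0.0045] -0.3 0.0011 [5, 308]
```

```bash
python3 -m inch '[{"slide":[0.016,0.045,0],"angular":[0,0,0],"claw":-1},{"slide":[0.016,0.045,0.02],"angular":[0,0,0],"claw":-1},{"slide":[0.016,0.045,0.04],"angular":[0,0,0],"claw":-1},{"slide":[0.016,0.045,0.06],"angular":[0,0,0],"claw":-1},{"slide":[0.016,0.045,0.06],"angular":[0,0,0],"claw":-1},{"slide":[0.016,0.045,0.06],"angular":[0,0,0],"claw":-1}]'; python3 plan.py .641 .1003 .078 -.7;  python3 held.py vsw .0559
```

```text
time: 37.8
position: [0.6419, 0.1002, 0.1278]
tool_rot: [-2.238, -2.204, 0.0]
ft_force: [-0.2, -0.3, -1.9]
grip_width: 0.689
grip_force: 25.0
t 37.8 p [0.6419 0.1002 0.1278] cur -0.9 -> -0.7 q7 0.09 F [-0.2 -0.3 -1.9]
slide [0.0, -0.003, 0.199] ang [-0.001, -0.0, -0.006] minrows 1.0
tcp [0.6419 0.1002 0.1278] zb 0.0719
('top',) [ 0.6222  0.1003 -0.0125] -0.7 0.0002 [7]
('scene',) [ 0.6456  0.0996 -0.0081] -0.5 0.001 [250]
('top', 'scene') [ 0.6456  0.0996 -0.0085] -0.5 0.001 [7, 250]
```

```bash
python3 -m inch '[{"slide":[0,-0.001,0.03],"angular":[0,0,0],"claw":-1},{"slide":[0,-0.001,0.06],"angular":[0,0,0],"claw":-1},{"slide":[0,-0.001,0.075],"angular":[0,0,0],"claw":-1},{"slide":[0,-0.001,0.09],"angular":[0,0,0],"claw":-1},{"slide":[0,-0.001,0.105],"angular":[0,0,0],"claw":-1},{"slide":[0,-0.001,0.115],"angular":[0,0,0],"claw":-1},{"slide":[0,-0.001,0.115],"angular":[0,0,0],"claw":-1}]'; python3 plan.py .641 .1003 .078 -.7
```

```text
time: 38.6
position: [0.6418, 0.1003, 0.0987]
tool_rot: [-2.238, -2.204, 0.001]
ft_force: [0.1, -0.2, -2.1]
grip_width: 0.688
grip_force: 25.0
t 38.6 p [0.6418 0.1003 0.0987] cur -0.9 -> -0.7 q7 0.1 F [ 0.1 -0.2 -2.1]
slide [0.0, -0.003, 0.083] ang [-0.001, 0.0, -0.006] minrows 0.4
```

Bottom at .043, inside and free.

```bash
python3 -m inch '[{"slide":[0,-0.001,0.02],"angular":[0,0,0],"claw":-1},{"slide":[0,-0.001,0.04],"angular":[0,0,0],"claw":-1},{"slide":[0,-0.001,0.06],"angular":[0,0,0],"claw":-1},{"slide":[0,-0.001,0.078],"angular":[0,0,0],"claw":-1},{"slide":[0,-0.001,0.088],"angular":[0,0,0],"claw":-1},{"slide":[0,-0.001,0.088],"angular":[0,0,0],"claw":-1}]'
```

```text
time: 39.2
position: [0.6416, 0.1003, 0.078]
tool_rot: [-2.238, -2.203, 0.0]
ft_force: [-3.7, -0.8, 5.2]
grip_width: 0.689
grip_force: 25.0
```

```bash
python3 -m inch '[{"slide":[0,0,-0.003],"angular":[0,0,0],"claw":1},{"slide":[0,0,-0.003],"angular":[0,0,0],"claw":1},{"slide":[0,0,-0.003],"angular":[0,0,0],"claw":1},{"slide":[0,0,-0.003],"angular":[0,0,0],"claw":1},{"slide":[0,0,-0.003],"angular":[0,0,0],"claw":1},{"slide":[0,0,-0.1],"angular":[0,0,0],"claw":1},{"slide":[0,0,-0.3],"angular":[0,0,0],"claw":1},{"slide":[0,0,-0.38],"angular":[0,0,0],"claw":1},{"slide":[0,0,-0.38],"angular":[0,0,0],"claw":1}]'; python3 look.py vrs; python3 plan.py .4387 .1415 .15 10
```

```text
time: 40.1
position: [0.6441, 0.1001, 0.1761]
tool_rot: [2.236, 2.202, 0.009]
ft_force: [0.7, 0.1, 0.3]
grip_width: 0.998
grip_force: 0.0
vrs ('top',) [ 0.4384  0.1418 -0.8365] -47.9 0.0002 [41]
vrs ('scene',) [0.4412 0.135  0.    ] 0.0 0.0 [23]
vrs ('top', 'scene') [ 0.4384  0.1418 -0.0855] -4.9 0.0002 [41, 23]
  cap top 165 [0.4371 0.1402 0.1021] 0.1048
  cap scene 57 [0.4381 0.1415 0.1018] 0.1035
t 40.2 p [0.6417 0.1005 0.172 ] cur -0.9 -> 10.0 q7 0.07 F [-0.5  0.3 -0.9]
slide [0.152, -0.814, 0.088] ang [0.0, -0.001, -0.362] minrows 4.2
```

```bash
python3 -m inch '[{"slide":[0.152,-0.812,0],"angular":[0,0,0],"claw":1},{"slide":[0.152,-0.812,0],"angular":[0,0,0],"claw":1},{"slide":[0.152,-0.812,0],"angular":[0,0,0],"claw":1},{"slide":[0.152,-0.812,0],"angular":[0,0,0],"claw":1},{"slide":[0.152,-0.812,0],"angular":[0,0,0],"claw":1},{"slide":[0.152,-0.812,0.05],"angular":[0,0,0],"claw":1},{"slide":[0.152,-0.812,0.05],"angular":[0,0,0],"claw":1},{"slide":[0.152,-0.812,0.05],"angular":[0,0,0],"claw":1}]'; python3 plan.py .4388 .1412 .055 -.9
```

```text
time: 41.0
position: [0.4404, 0.1401, 0.1587]
tool_rot: [2.239, 2.199, -0.005]
ft_force: [-0.2, -0.3, -0.6]
grip_width: 1.002
grip_force: 0.0
t 41.0 p [0.4404 0.1401 0.1587] cur -1.0 -> -0.9 q7 -0.45 F [-0.2 -0.3 -0.6]
slide [0.006, -0.006, 0.415] ang [0.0, 0.008, -0.004] minrows 2.1
```

```bash
python3 -m inch '[{"slide":[0.004,-0.006,0.13],"angular":[0,0,0],"claw":1},{"slide":[0.004,-0.006,0.27],"angular":[0,0,0],"claw":1},{"slide":[0.004,-0.006,0.38],"angular":[0,0,0],"claw":1},{"slide":[0.004,-0.006,0.417],"angular":[0,0,0],"claw":1},{"slide":[0.004,-0.006,0.417],"angular":[0,0,0],"claw":1},{"slide":[0.004,-0.006,0.417],"angular":[0,0,0],"claw":-1},{"slide":[0.004,-0.006,0.417],"angular":[0,0,0],"claw":-1},{"slide":[0.004,-0.006,0.417],"angular":[0,0,0],"claw":-1},{"slide":[0.004,-0.006,0.417],"angular":[0,0,0],"claw":-1},{"slide":[0.004,-0.006,0.417],"angular":[0,0,0],"claw":-1}]' 25;  python3 -m inch '[{"slide":[0,0,0],"angular":[0,0,0],"claw":-1},{"slide":[0,0,0],"angular":[0,0,0],"claw":-1},{"slide":[0,0,0],"angular":[0,0,0],"claw":-1}]' 25; python3 plan.py .641 -.2187 .16 -0.9
```

```text
time: 42.0
position: [0.4381, 0.1428, 0.0558]
tool_rot: [-2.238, -2.204, -0.002]
ft_force: [0.1, 0.5, -0.0]
grip_width: 0.629
grip_force: 0.0
time: 42.3
position: [0.4379, 0.1427, 0.0556]
tool_rot: [-2.238, -2.204, -0.0]
ft_force: [-1.0, -0.1, 3.6]
grip_width: 0.546
grip_force: 25.0
t 42.3 p [0.4379 0.1427 0.0556] cur -0.9 -> -0.9 q7 -0.25 F [-1.  -0.1  3.6]
slide [-1.433, 0.834, -0.418] ang [-0.0, -0.001, 0.001] minrows 8.6
```

```bash
python3 -m inch '[{"slide":[0,0,-0.15],"angular":[0,0,0],"claw":-1},{"slide":[0,0,-0.35],"angular":[0,0,0],"claw":-1},{"slide":[0,0,-0.54],"angular":[0,0,0],"claw":-1},{"slide":[-0.1,0.05,-0.6],"angular":[0,0,0],"claw":-1},{"slide":[-0.99,0.4,-0.6],"angular":[0,0,0],"claw":-1},{"slide":[-0.99,0.4,-0.6],"angular":[0,0,0],"claw":-1},{"slide":[-0.99,0.4,-0.6],"angular":[0,0,0],"claw":-1},{"slide":[-0.99,0.4,-0.6],"angular":[0,0,0],"claw":-1},{"slide":[-0.99,0.4,-0.6],"angular":[0,0,0],"claw":-1},{"slide":[-0.99,0.4,-0.6],"angular":[0,0,0],"claw":-1}]'; python3 plan.py .641 -.2187 .19 -0.9
```

```text
time: 43.3
position: [0.5334, -0.1155, 0.2045]
tool_rot: [2.248, 2.187, -0.011]
ft_force: [0.2, -0.6, -3.1]
grip_width: 0.547
grip_force: 25.0
t 43.3 p [ 0.5334 -0.1155  0.2045] cur -1.6 -> -0.9 q7 0.34 F [ 0.2 -0.6 -3.1]
slide [-0.4, 0.442, 0.061] ang [-0.003, 0.017, -0.023] minrows 3.0
```

```bash
python3 -m inch '[{"slide":[-0.4,0.3,0],"angular":[0,0,0],"claw":-1},{"slide":[-0.4,0.3,0],"angular":[0,0,0],"claw":-1},{"slide":[-0.4,0.44,0],"angular":[0,0,0],"claw":-1},{"slide":[-0.4,0.44,0.1],"angular":[0,0,0],"claw":-1},{"slide":[-0.4,0.44,0.25],"angular":[0,0,0],"claw":-1},{"slide":[-0.4,0.44,0.25],"angular":[0,0,0],"claw":-1},{"slide":[-0.4,0.44,0.25],"angular":[0,0,0],"claw":-1}]'; python3 plan.py .641 -.2187 .11 -0.9; python3 held.py vrs .0556
```

```text
time: 44.0
position: [0.6419, -0.2073, 0.1423]
tool_rot: [-2.237, -2.203, 0.002]
ft_force: [0.4, -0.4, -1.7]
grip_width: 0.545
grip_force: 25.0
t 44.0 p [ 0.6419 -0.2073  0.1423] cur -0.9 -> -0.9 q7 0.63 F [ 0.4 -0.4 -1.7]
slide [-0.046, -0.003, 0.129] ang [-0.004, -0.001, 0.001] minrows 0.7
tcp [ 0.6419 -0.2073  0.1423] zb 0.0867
('top',) [ 0.6419 -0.2073  0.    ] 0.0 nan [0]
('scene',) [ 0.6434 -0.2088 -1.1179] -64.1 0.0002 [61]
('top', 'scene') [ 0.6434 -0.2088 -1.1179] -64.1 0.0002 [0, 61]h.py:30: RuntimeWarning: invalid value encountered in scalar divide
  return d,np.sqrt(2*best.cost/len(P))
```

```bash
python3 -m inch '[{"slide":[-0.041,-0.002,0],"angular":[0,0,0],"claw":-1},{"slide":[-0.041,-0.002,0.05],"angular":[0,0,0],"claw":-1},{"slide":[-0.041,-0.002,0.1],"angular":[0,0,0],"claw":-1},{"slide":[-0.041,-0.002,0.12],"angular":[0,0,0],"claw":-1},{"slide":[-0.041,-0.002,0.125],"angular":[0,0,0],"claw":-1},{"slide":[-0.041,-0.002,0.13],"angular":[0,0,0],"claw":-1},{"slide":[-0.041,-0.002,0.13],"angular":[0,0,0],"claw":-1}]'; python3 plan.py .6413 -.2175 .078 -0.9; python3 held.py vrs .0556 2>/dev/null
```

```text
time: 44.8
position: [0.642, -0.2184, 0.1104]
tool_rot: [2.238, 2.204, 0.0]
ft_force: [-0.1, 0.2, -3.5]
grip_width: 0.545
grip_force: 25.0
t 44.8 p [ 0.642  -0.2184  0.1104] cur -0.9 -> -0.9 q7 0.66 F [-0.1  0.2 -3.5]
slide [0.004, -0.003, 0.129] ang [0.0, 0.0, 0.001] minrows 0.6
tcp [ 0.642  -0.2184  0.1104] zb 0.0548
('top',) [ 0.642  -0.2184  0.    ] 0.0 nan [0]
('scene',) [ 0.6423 -0.2201 -0.249 ] -14.3 0.0003 [71]
('top', 'scene') [ 0.6423 -0.2201 -0.249 ] -14.3 0.0003 [0, 71]
```

```bash
python3 -m inch '[{"slide":[0.004,-0.002,0],"angular":[0,0,0],"claw":-1},{"slide":[0.004,-0.002,0.015],"angular":[0,0,0],"claw":-1},{"slide":[0.004,-0.002,0.03],"angular":[0,0,0],"claw":-1},{"slide":[0.004,-0.002,0.045],"angular":[0,0,0],"claw":-1},{"slide":[0.004,-0.002,0.045],"angular":[0,0,0],"claw":-1}]'; python3 plan.py .6413 -.2175 .078 -0.9
```

```text
time: 45.4
position: [0.6409, -0.2172, 0.0981]
tool_rot: [-2.238, -2.203, 0.001]
ft_force: [0.6, 0.5, -2.1]
grip_width: 0.545
grip_force: 25.0
t 45.4 p [ 0.6409 -0.2172  0.0981] cur -0.9 -> -0.9 q7 0.67 F [ 0.6  0.5 -2.1]
slide [-0.001, 0.002, 0.08] ang [-0.003, -0.001, 0.001] minrows 0.4
```

```bash
python3 -m inch '[{"slide":[0,0,0.02],"angular":[0,0,0],"claw":-1},{"slide":[0,0,0.04],"angular":[0,0,0],"claw":-1},{"slide":[0,0,0.06],"angular":[0,0,0],"claw":-1},{"slide":[0,0,0.078],"angular":[0,0,0],"claw":-1},{"slide":[0,0,0.086],"angular":[0,0,0],"claw":-1},{"slide":[0,0,0.086],"angular":[0,0,0],"claw":-1}]'
```

```text
time: 46.0
position: [0.6413, -0.2176, 0.0777]
tool_rot: [-2.239, -2.204, -0.0]
ft_force: [-1.1, -0.4, 0.3]
grip_width: 0.544
grip_force: 25.0
```

```bash
python3 -m inch '[{"slide":[0,0,-0.003],"angular":[0,0,0],"claw":1},{"slide":[0,0,-0.003],"angular":[0,0,0],"claw":1},{"slide":[0,0,-0.003],"angular":[0,0,0],"claw":1},{"slide":[0,0,-0.003],"angular":[0,0,0],"claw":1},{"slide":[0,0,-0.003],"angular":[0,0,0],"claw":1},{"slide":[0,0,-0.1],"angular":[0,0,0],"claw":1},{"slide":[0,0,-0.3],"angular":[0,0,0],"claw":1},{"slide":[0,0,-0.45],"angular":[0,0,0],"claw":1},{"slide":[0,0,-0.45],"angular":[0,0,0],"claw":1}]'; python3 -m inch '[{"slide":[-0.1,-0.6,-0.2],"angular":[0,0,0],"claw":1},{"slide":[-0.1,-0.6,-0.2],"angular":[0,0,0],"claw":1},{"slide":[-0.1,-0.6,-0.2],"angular":[0,0,0],"claw":1},{"slide":[-0.1,-0.6,-0.2],"angular":[0,0,0],"claw":1},{"slide":[-0.1,-0.6,-0.2],"angular":[0,0,0],"claw":1},{"slide":[-0.1,-0.6,-0.2],"angular":[0,0,0],"claw":1}]'
python3 - <<'E'
from h import *
C={n:cloud(n) for n in("top","scene")}
for k,x in dict(vob=(.641,.201),vsw=(.6415,.1003),vss=(.6437,-.0085),vrw=(.6374,-.116),vrs=(.641,-.2185)).items():
    for c in("top","scene"):
        col,w=C[c]; m=(np.hypot(w[...,0]-x[0],w[...,1]-x[1])<.03)&(w[...,2]>.112)&(w[...,2]<.16)&(col.min(-1)>110)
        print(k,c,m.sum(),(np.median(w[m],0).round(4),np.percentile(w[m][:,2],90).round(4)) if m.sum()>3 else "")
cv2.imwrite("pics/end.png",np.vstack([cv2.resize(C["top"][0][120:260,170:490],(686,300)),cv2.resize(C["scene"][0][130:340,170:490],(686,300))])[...,::-1])
E
```

```text
time: 46.9
position: [0.6439, -0.2196, 0.1965]
tool_rot: [2.232, 2.198, 0.007]
ft_force: [-0.3, -0.4, 0.1]
grip_width: 0.997
grip_force: 0.0
time: 47.5
position: [0.4919, -0.239, 0.2398]
tool_rot: [-2.237, -2.206, -0.003]
ft_force: [0.7, -0.1, 0.2]
grip_width: 1.001
grip_force: 0.0
vob top 153 (array([0.6376, 0.1992, 0.1232]), np.float64(0.1255))
vob scene 105 (array([0.6431, 0.1916, 0.1232]), np.float64(0.1255))
vsw top 151 (array([0.6385, 0.0984, 0.1238]), np.float64(0.1259))
vsw scene 127 (array([0.6444, 0.0926, 0.123 ]), np.float64(0.1246))
vss top 163 (array([ 0.6416, -0.0089,  0.1239]), np.float64(0.1265))
vss scene 148 (array([ 0.6458, -0.015 ,  0.1233]), np.float64(0.1248))
vrw top 155 (array([ 0.6315, -0.1147,  0.1237]), np.float64(0.1264))
vrw scene 179 (array([ 0.6368, -0.1209,  0.1233]), np.float64(0.1248))
vrs top 171 (array([ 0.6379, -0.2184,  0.1238]), np.float64(0.1261))
vrs scene 224 (array([ 0.6433, -0.2246,  0.1233]), np.float64(0.1246))
```

View pics/end.png

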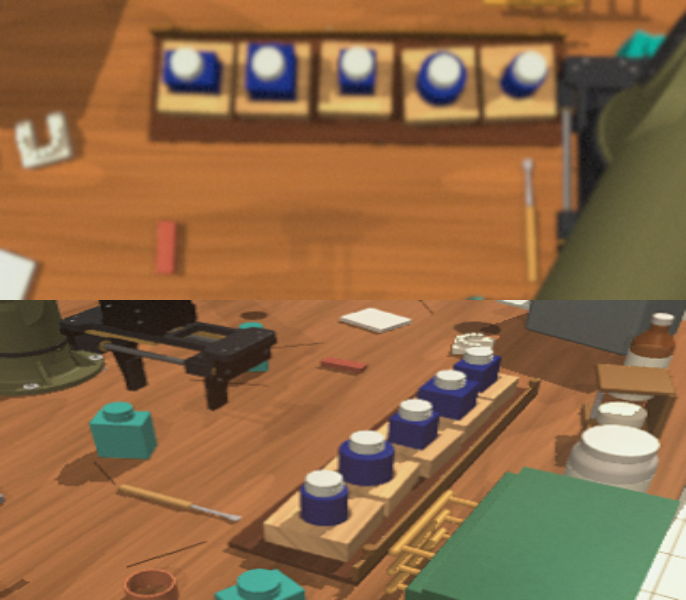

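The closing picture shows all five vials upright in their own bores. All the cap tops measure about 0.124 m, which means the vials are fully down and the caps are home. The cast, ring and carver look undisturbed and the gripper is clear.

```bash
python3 -c "
from bench import ctrl
print(ctrl.close_job())"
```

```text
the job is handed in; nothing more can be done
None
```

The job is handed in: all five caps are pressed home, each vial stands fully down in its matching socket, and the cast, ring and carver were not touched; the judge returned no verdict.

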